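# Set up the cake-server clip rack

### The job

First tighten the rack's clamp knob clockwise and stop at its first click. Then take the used pastry wheels out of the spring clips and put them in the wash tub, and snap every cake server from the counter sideways into a clip of its own, with its handle centred and pressed fully home in both pairs of jaws. Leave the other things on the counter alone.

Things in the scene. Friction and masses are not known exactly. Their poses are not given: they have to be found in the camera images.
- rack: fixed clip rack, wooden base 110 mm (x) by 400 mm (y), 12 mm thick; origin on the underside, at the middle of the row of five clips. Two bars along y (at x = +-38 mm, 12 mm wide, tops 34 mm high) carry the clipped handles. The clamp knob stands at its +y end, 195 mm from the origin. Nothing on it is higher than 80 mm. Its yaw varies
- clip1 (a point): centre of a handle seated fully home in clip 1 of 5 (45 mm above the table; clip 1 at the rack's -y end, pitch 62 mm along rack y; axes as the rack's). Each clip is a pair of sprung steel jaws open upward, at x = +-38 mm, each 12 mm wide: 64 mm is free between them for the fingers, down to the 12 mm base
- clip2 (a point): centre of a handle seated fully home in clip 2 of 5 (45 mm above the table; clip 1 at the rack's -y end, pitch 62 mm along rack y; axes as the rack's). A handle lies along rack x, either way round, and is pressed straight down between the lips (15 mm apart, 10 mm above the seated axis; flared tops reach 23 mm above it). Snaps home at about 6 to 12 N, pulls out upward at 15 to 25 N
- clip3 (a point): centre of a handle seated fully home in clip 3 of 5 (45 mm above the table; clip 1 at the rack's -y end, pitch 62 mm along rack y; axes as the rack's). Handles lie along rack x, either way round. Jaws as told at clips 1 and 2
- clip4 (a point): centre of a handle seated fully home in clip 4 of 5 (45 mm above the table; clip 1 at the rack's -y end, pitch 62 mm along rack y; axes as the rack's). Handles lie along rack x, either way round. Jaws as told at clips 1 and 2
- clip5 (a point): centre of a handle seated fully home in clip 5 of 5 (45 mm above the table; clip 1 at the rack's -y end, pitch 62 mm along rack y; axes as the rack's). Handles lie along rack x, either way round. Jaws as told at clips 1 and 2
- server1: clean cake server lying on the counter (None if absent), 200 mm long, about 90 g: wooden handle, a cylinder 22 mm in diameter and 120 mm long along the body's x axis (x = -60 to +60 mm); cranked flat steel blade 60 mm long and 50 mm wide at the +x end, its underside 11 mm below the axis; origin at the handle's centre on its axis, 11 mm above the counter; balances within 20 mm of it
- server2: clean cake server lying on the counter (None if absent), 200 mm long, about 90 g: wooden handle, a cylinder 22 mm in diameter and 120 mm long along the body's x axis (x = -60 to +60 mm); cranked flat steel blade 60 mm long and 50 mm wide at the +x end, its underside 11 mm below the axis; origin at the handle's centre on its axis, 11 mm above the counter; balances within 20 mm of it
- server3: clean cake server lying on the counter (None if absent), 200 mm long, about 90 g: wooden handle, a cylinder 22 mm in diameter and 120 mm long along the body's x axis (x = -60 to +60 mm); cranked flat steel blade 60 mm long and 50 mm wide at the +x end, its underside 11 mm below the axis; origin at the handle's centre on its axis, 11 mm above the counter; balances within 20 mm of it
- server4: clean cake server lying on the counter (None if absent), 200 mm long, about 90 g: wooden handle, a cylinder 22 mm in diameter and 120 mm long along the body's x axis (x = -60 to +60 mm); cranked flat steel blade 60 mm long and 50 mm wide at the +x end, its underside 11 mm below the axis; origin at the handle's centre on its axis, 11 mm above the counter; balances within 20 mm of it
- wheel1: used pastry wheel (None if absent), about 180 mm long, about 90 g, held at the start in clip 1: wooden handle, a cylinder 22 mm in diameter and 120 mm long along the body's x axis (x = -60 to +60 mm); steel cutting disc 50 mm in diameter at the +x end; origin at the handle's centre, on its axis; it balances within 20 mm of the origin
- wheel2: used pastry wheel (None if absent), about 180 mm long, about 90 g, held at the start in clip 3: wooden handle, a cylinder 22 mm in diameter and 120 mm long along the body's x axis (x = -60 to +60 mm); steel cutting disc 50 mm in diameter at the +x end; origin at the handle's centre, on its axis; it balances within 20 mm of the origin
- wheel3: used pastry wheel (None if absent), about 180 mm long, about 90 g, held at the start in clip 5: wooden handle, a cylinder 22 mm in diameter and 120 mm long along the body's x axis (x = -60 to +60 mm); steel cutting disc 50 mm in diameter at the +x end; origin at the handle's centre, on its axis; it balances within 20 mm of the origin
- tub: fixed grey wash tub, open-topped, 240 mm (its x) by 170 mm (its y), 60 mm high, walls and floor 5 mm; origin at the centre of its underside
- screw (a joint): clamp screw under the knob, rad, from -2.0 (loose) to 0 (tight, against its stop), growing as it turns clockwise seen from above; starts between -1.9 and -1.1 and turns at about 0.08 N m, staying where left. Its aluminium collar (72 mm across) has a black pointer which meets the white mark standing on the rack at 0
- knob (a joint): slip of the clutch handle relative to the screw, rad, clockwise; 0 at the start and while the screw is still turning. With the screw at its stop the handle slips on steadily at 0.35 N m and stays where left: first click at 0.15 rad of slip, second at 0.60. The marks on handle and collar point the same way until it slips
- knob_grip (a point): point on the knob's axis at the height to grip, 63 mm above the table (on the rack's +y end, 195 mm from its origin). The handle is a bar 16 mm thick (its x) by 56 mm long (its y) by 32 mm high, top 79 mm above the table; the point's axes turn with the bar. A grasp turns it at most 1.5 rad, so regrip
- mug: loose white mug, 80 mm across, 90 mm high; leave alone; origin under its centre
- jar: loose amber jar with a steel cap, 66 mm across, 90 mm high; leave alone; origin under its centre
- syrup: loose syrup bottle, 68 mm across, 130 mm high; leave alone; origin under its centre
- bell: loose brass counter bell, 80 mm across, 58 mm high; leave alone; origin under its centre
- saucer: loose white saucer, 100 mm across, 15 mm high; leave alone; origin under its centre
Not all that is in view belongs to the job. What is shaped like the server2 but blue is not meant.

How it is judged:
By the outcome, as a careful person would: the job done as asked, in the order asked, and still so for the second after the job is handed in, with the robot touching nothing.
Of server1, server2, server3, server4 only 3 to 4 are there at a start; the rules pass over those that are not, and their reading is None.
Of wheel1, wheel2, wheel3 only 2 to 3 are there at a start; the rules pass over those that are not, and their reading is None.
At some moment in a run one of server1, server2, server3, server4 may be knocked a few centimetres aside while the robot is not near it.
It also fails if it takes over 210 s, if anything falls off the work surface, if the arm or the gripper's body presses on something with over 40 N, if the wrist force passes 120 N, or if a joint passes its speed limit or range.

### The arm

A 6-joint arm with a two-finger parallel gripper is mounted at the origin on the work surface. World frame = base frame: x ahead of the robot, y to its left, z up, the work surface at z = 0. Lengths are in m, angles in rad, forces in N, time in s.
With the tool pointing down it reaches from about 0.375 to 0.9 m from the base axis. Payload 3.1 kg.
Tool frame: the origin (TCP) lies midway between the tips of the shut fingers; the grasp point (between the pads) lies 19 mm behind it (manip.grip_depth is the distance from the TCP to the grasp point, in m); z points along the fingers, y is the line along which they close (so a half turn about z gives the same grasp; the last joint's range is limited). The gripper opens to 85 mm and grips with 20 to 120 N. Pads are 22 mm wide; open, the fingers measure 114 mm over their backs; the gripper's body (76 mm by 85 mm) begins 54 mm behind the grasp point. The pads swing forward as they close: fully open they stand 13 mm farther back than shut.
Start: joints at [-1.357, 0.527, 1.433, -0, 1.181, -0.178], TCP at [0.239, -0.578, 0.231] pointing down, gripper open.
Joint ranges: [-3.08, 3.08], [-0.75, 2.2], [0.22, 2.44], [-1.43, 4.57], [0, 2.65], [-2.85, 2.85]. Speed limits (rad/s): [2.79, 2.79, 3.14, 3.14, 3.14, 3.14].

### API

Orientations are given as a unit quaternion [x, y, z, w].
In Python, from station import telemetry, snapshot, manip gives the robot as it stands. The module is installed in compiled form; this text tells all that it offers.
- The arm moves only by the shell command python3 -m crank 'ROWS' [OPENING] [FORCE]. ROWS is text: rows parted by semicolons, each of 6 numbers parted by spaces: the shift along the tool's x, y, z as a fraction of full scale, then the turn, a rotation vector about the tool's x, y, z as a fraction of full scale. A call has exactly 5 rows; each row shifts and turns the commanded pose from where the row before left it, along the tool's axes as they then stand; what a row does not reach is not made up. Full scale, the value 1, is 4 cm for a shift and 90 degrees for a turn. A row lasts 1/10 s, in which the tool goes at most 50 mm and 8.59 degrees, less where a joint would pass 70% of its speed; a pose out of reach is approached as far as the arm can. A call with a number of a shift or a turn outside -1 to 1 is refused whole. A call with a gripper value outside its range is refused whole. OPENING is the opening, from -1 (shut) to 1 (fully open), set as the call begins (- or left out, the last holds). The fingers move at their own pace and stop on an object; FORCE is the grip in N (left out, the last holds). Time passes only in rows, so rows that do not move let the fingers close, or fill a call up. It gives the time, the measured TCP pose, the force, the opening and the grip force at its end, in the units of the state.
- telemetry.sense(): the state, without advancing time (a new reading comes with each control period).
- snapshot(name): name is "scene" or "top"; returns a dict with "image" (480x640x3 uint8, red, green, blue), "depth" (480x640 float32, m along the optical axis (not along the pixel's ray), 0 where there is no reading), "camera_matrix" (3x3 intrinsics, pixels), "k1" (the pictures are not rectified: a ray, as slopes to the right and down, at radius r is drawn at 1 + k1 r^2 times it, then the intrinsics apply), "rvec" (rotation vector, rad) and "tvec" (3), from world to camera coordinates, as OpenCV has them. Camera axes: x right, y down, z forward; pixel columns grow to the right and rows downward; lengths in m; the calibration is good to about 2 mm. A picture is of the moment at which its call begins.
- manip.sign_off(): hands the job in; it is judged then, once.
The state is a dict: "t": time; "q": joint angles; "qd": joint speeds; "tau": joint torques, N m; "tcp_pos": TCP position; "tool_rot": TCP orientation; "force": force on the tool from outside, world axes, zero at the start; "ft_torque": the same for the moment, N m; "finger_gap": opening from 0.0 (shut) to 1.0 (fully open); "gripper_force": force on a finger pad.
Only numpy, scipy, OpenCV 4.12 (cv2) and the standard library are available. Lean on these libraries where they do the work, as an engineer would, in place of code of your own. Each camera call takes 0.05 s, during which the arm holds its last target. There are 200 camera calls.

## Working session

There is one attempt and no reset: what is moved stays moved. The work goes in short steps, Python scripts to look and compute and a shell command to move; the robot and the scene stay as the last step left them, time stands still between calls to the robot, and variables do not carry over. Pictures are saved under pics/ and viewed, at most 14 in all, crops included, and the job is handed in when it is done.

```bash
mkdir -p pics
cat > h.py <<'E'
import numpy as np, cv2
from station import telemetry, snapshot, manip
from scipy.spatial.transform import Rotation as R
def cam(name):
    s=snapshot(name); s['R']=cv2.Rodrigues(np.array(s['rvec'],float))[0]; s['t']=np.array(s['tvec'],float).reshape(3)
    return s
def ray(s,u,v):
    K=np.array(s['camera_matrix']); k1=float(s['k1'])
    p=np.stack([(np.asarray(u,float)-K[0,2])/K[0,0],(np.asarray(v,float)-K[1,2])/K[1,1]],-1)
    x=p.copy()
    for _ in range(8): x=p/(1+k1*(x**2).sum(-1,keepdims=True))
    return np.concatenate([x,np.ones(x.shape[:-1]+(1,))],-1)
def plane(s,u,v,z):
    d=ray(s,u,v)@s['R']; c=-s['R'].T@s['t']
    return c+d*((z-c[2])/d[...,2])[...,None]
def cloud(s):
    v,u=np.mgrid[:480,:640]; r=ray(s,u,v)*s['depth'][...,None]
    return (r-s['t'])@s['R']
def proj(s,P):
    P=np.atleast_2d(P)@s['R'].T+s['t']; x=P[:,:2]/P[:,2:]; x=x*(1+float(s['k1'])*(x**2).sum(1,keepdims=True))
    K=np.array(s['camera_matrix']); return x*[K[0,0],K[1,1]]+K[:2,2]
def save(im,n): cv2.imwrite('pics/'+n,cv2.cvtColor(np.ascontiguousarray(im),cv2.COLOR_RGB2BGR))
E
python3 - <<'E'
from h import *
for n in('scene','top'):
    s=cam(n); save(s['image'],n+'0.png'); print(n,-s['R'].T@s['t'],s['R'][2],s['k1'],np.array(s['camera_matrix'])[0,0])
print(telemetry.sense(), manip.grip_depth)
E
```

```text
scene [0.76498266 0.70796677 0.93533617] [-0.30198575 -0.57944425 -0.75699998] -0.013501361689204903 476.945476632012
top [0.2539276  0.07327208 1.49922093] [ 0.12068686 -0.01927317 -0.99250352] 0.0030648009226785706 579.0114010052457
{'t': 0.1, 'q': array([-1.35747550e+00,  5.28359926e-01,  1.43381258e+00,  6.06840309e-06,
        1.18144509e+00, -1.78495644e-01]), 'qd': array([-3.24423258e-04, -1.05294714e-03, -2.74819240e-03,  3.14818992e-04,
        1.03221910e-05,  1.23063364e-03]), 'tau': array([-3.16624946e-04, -4.43305099e+01, -1.78586340e+01, -3.19771079e-04,
        3.91119771e-03,  1.14691292e-05]), 'tcp_pos': array([ 0.23855335, -0.57695154,  0.23042744]), 'tool_rot': array([ 9.80871001e-01,  1.94656244e-01, -1.48233733e-05, -1.01236843e-03]), 'force': array([ 0.06219342,  0.15634557, -0.69920598]), 'ft_torque': array([-0.03991995, -0.00280008, -0.00749992]), 'gripper_force': 0.0, 'finger_gap': 1.003935565381581} 0.0187
```

View pics/top0.png

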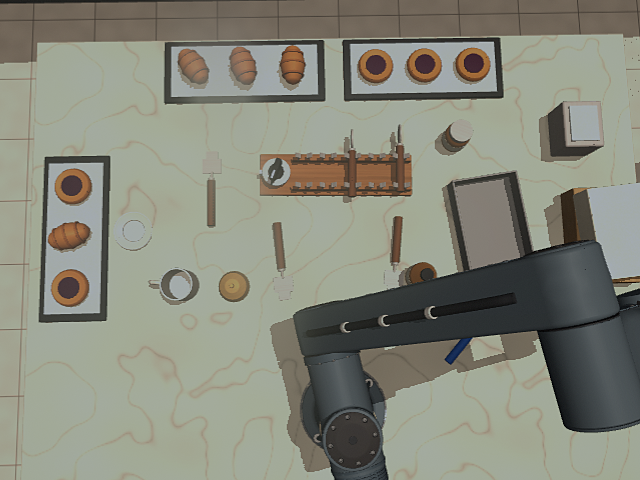

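View pics/scene0.png

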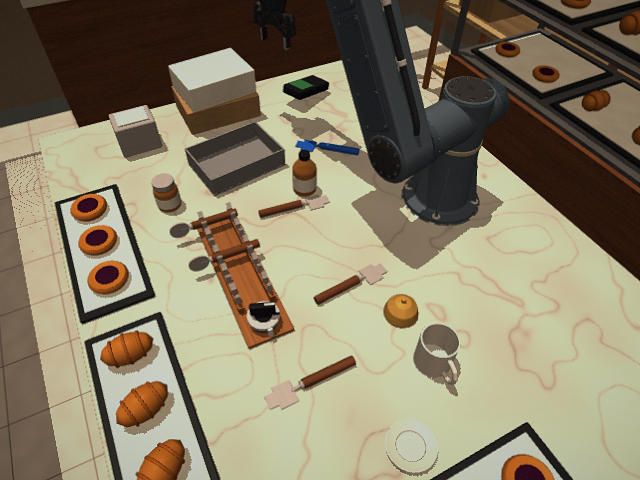

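```bash
cat > meas.py <<'E'
from h import *
def comps(s,m,zc,amin=60):
    P=cloud(s); n,l,st,c=cv2.connectedComponentsWithStats(m.astype(np.uint8),connectivity=8)
    for i in range(1,n):
        if st[i,4]<amin: continue
        v,u=np.where(l==i); X=plane(s,u,v,zc)[:,:2]; rc=cv2.minAreaRect(X.astype(np.float32)*1000)
        e=np.linalg.eigh(np.cov(X.T))[1][:,1]; z=P[v,u,2]
        print('px',c[i].round(1),'n',st[i,4],'ctr',X.mean(0).round(4),'rect',np.round(rc[0],1),np.round(rc[1],1),'ang',np.degrees(np.arctan2(e[1],e[0])).round(1),'z',np.percentile(z,[5,50,95]).round(3))
E
python3 - <<'E'
from meas import *
for n in('top','scene'):
    s=cam(n); im=s['image']; P=cloud(s); hsv=cv2.cvtColor(im,cv2.COLOR_RGB2HSV)
    print(n,'noise z',P[200:300,100:300,2].std() if n=='top' else '')
    h,sa,v=[hsv[...,i].astype(int) for i in range(3)]
    wood=((h<14)|(h>172))&(sa>110)&(v>40)
    reg=(P[...,0]>.3)&(P[...,0]<.75)&(abs(P[...,1])<.5)
    # handles (dark wood): print comps at z .02 ; 
    comps(s,wood&reg,0.012,60)
    save(np.where((wood&reg)[...,None],im,im//3),n+'_wood.png')
    if n=='top':
        for p in [(211,202),(211,160),(279,245),(285,285),(397,240),(276,171),(335,175),(487,220),(350,170),(400,165),(420,272)]:
            print(p,P[p[1],p[0]].round(3),im[p[1],p[0]],hsv[p[1],p[0]])
E
```

```text
top noise z 0.0942456509072616
px [402.7 169.6] n 372 ctr [ 0.6076 -0.1741] rect [ 612.1 -177.1] [ 34.1 118.5] ang -178.4 z [0.008 0.052 0.059]
px [371.5 176.9] n 1258 ctr [ 0.5894 -0.0913] rect [ 601.1 -113.4] [162.7 120.6] ang 72.0 z [0.006 0.013 0.056]
px [311.5 176.4] n 1667 ctr [0.5939 0.0661] rect [599.4  81.6] [217.9 104.3] ang 86.1 z [0.005 0.011 0.031]
px [397.1 239.6] n 258 ctr [ 0.4225 -0.1521] rect [ 424.3 -151.3] [ 17.1 116.6] ang 173.0 z [0.014 0.02  0.025]
px [420.6 270.4] n 127 ctr [ 0.3413 -0.2098] rect [ 338.6 -208.1] [40.1 63.8] ang 133.4 z [0.084 0.095 0.108]
(211, 202) [0.531 0.328 0.015] [122 104  86] [ 15  75 122]
(211, 160) [0.646 0.33  0.001] [162 158 145] [ 23  27 162]
(279, 245) [0.414 0.153 0.024] [124 102  83] [ 14  84 124]
(285, 285) [0.312 0.14  0.   ] [162 160 149] [ 25  20 162]
(397, 240) [ 0.421 -0.151  0.019] [111  78  57] [ 12 124 111]
(276, 171) [0.594 0.155 0.08 ] [69 68 60] [27 33 69]
(335, 175) [0.597 0.004 0.008] [148 102  68] [ 13 138 148]
(487, 220) [ 0.47  -0.391  0.008] [132 125 117] [ 16  29 132]
(350, 170) [ 0.6   -0.033  0.051] [102  72  53] [ 12 123 102]
(400, 165) [ 0.611 -0.162  0.047] [110  77  55] [ 12 127 110]
(420, 272) [ 0.332 -0.189  0.11 ] [65 49 33] [ 15 126  65]
scene noise z 
px [303.8 171.1] n 214 ctr [ 0.3002 -0.2593] rect [ 301.2 -256. ] [71. 65.] ang 149.5 z [0.07  0.086 0.101]
px [165.7 193.8] n 150 ctr [ 0.6883 -0.3457] rect [ 686.6 -348.7] [53.3 64.4] ang 168.5 z [0.05  0.061 0.071]
px [280.3 208. ] n 302 ctr [ 0.4245 -0.1508] rect [ 424.5 -150.8] [ 26.7 121.3] ang 174.3 z [0.01  0.018 0.023]
px [241.  275.6] n 4520 ctr [0.6034 0.0087] rect [592.2  -1.3] [418.  134.9] ang 88.2 z [0.008 0.012 0.054]
px [336.6 289.2] n 406 ctr [0.4168 0.1544] rect [415.6 154.3] [124.2  22.7] ang -174.6 z [0.011 0.019 0.023]
px [328.2 371.4] n 545 ctr [0.5323 0.3288] rect [531.1 328.9] [ 21.4 119.1] ang -180.0 z [0.013 0.019 0.022]
```

Run:
```python
from h import *
s=cam('top'); im=s['image'][125:305,180:450]; save(cv2.resize(im,None,fx=2.9,fy=2.9,interpolation=cv2.INTER_CUBIC),'crop1.png')
```

```text
(no output)
```

View pics/crop1.png

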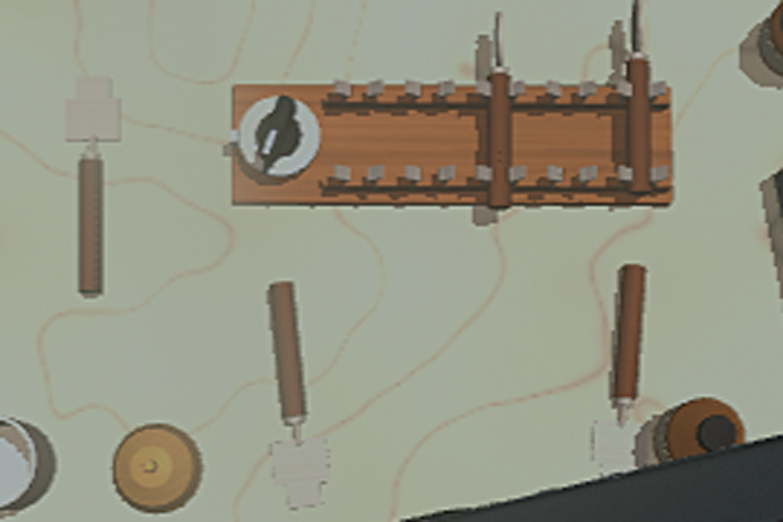

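```bash
cat > rack.py <<'E'
from meas import *
def rack(n):
    s=cam(n); im=s['image']; P=cloud(s); hsv=cv2.cvtColor(im,cv2.COLOR_RGB2HSV)
    h,sa,v=[hsv[...,i].astype(int) for i in range(3)]
    m=((h<19)|(h>172))&(sa>80)&(P[...,0]>.5)&(P[...,0]<.68)&(P[...,1]>-.25)&(P[...,1]<.25)&(P[...,2]<.02)&(P[...,2]>.004)
    m=cv2.morphologyEx(m.astype(np.uint8),cv2.MORPH_OPEN,np.ones((2,2)))
    n_,l,st,c=cv2.connectedComponentsWithStats(m); m=np.isin(l,[i for i in range(1,n_) if st[i,4]>40])
    v,u=np.where(m); X=plane(s,u,v,.012)[:,:2]*1000; print(n,cv2.minAreaRect(X.astype(np.float32)), len(u))
    # knob: top of handle z>.07
    k=(P[...,2]>.072)&(P[...,2]<.088)&(abs(P[...,0]-.594)<.05)&(abs(P[...,1]-.17)<.06)
    v,u=np.where(k); X=plane(s,u,v,.079)[:,:2]; 
    if len(u)>5:
        e=np.linalg.eigh(np.cov(X.T))[1][:,1]; print('knob',X.mean(0),len(u),np.degrees(np.arctan2(e[1],e[0])),cv2.minAreaRect((X*1000).astype(np.float32)))
    # wheel handles z .05+
    for y0 in(-.03,-.16):
        k=(P[...,2]>.046)&(P[...,2]<.062)&(abs(P[...,1]-y0)<.025)&(abs(P[...,0]-.595)<.075)&(sa>80)
        v,u=np.where(k); X=plane(s,u,v,.053)[:,:2]; e=np.linalg.eigh(np.cov(X.T))[1][:,1]; print('wheel',X.mean(0),len(u),np.degrees(np.arctan2(e[1],e[0])),cv2.minAreaRect((X*1000).astype(np.float32)))
    return s
if __name__=='__main__':
    for n in('top','scene'):
        s=rack(n)
        c=proj(s,[.594,.165,.07])[0].astype(int); d=32
        save(cv2.resize(s['image'][c[1]-d:c[1]+d,c[0]-d:c[0]+d],(400,400),interpolation=cv2.INTER_CUBIC),n+'_k.png')
    save(np.hstack([cv2.imread('pics/top_k.png')[...,::-1],cv2.imread('pics/scene_k.png')[...,::-1]]),'knob1.png')
E
python3 rack.py
```

```text
top ((596.487060546875, 0.0659027099609375), (397.0311279296875, 106.95110321044922), 88.85462951660156) 3065
knob [0.6019398  0.15671643] 132 157.10373606496017 ((601.4796752929688, 156.4007568359375), (15.882942199707031, 54.854942321777344), 67.86071014404297)
wheel [ 0.59097759 -0.03742502] 331 178.843584468928 ((592.8131713867188, -39.93110275268555), (25.637569427490234, 117.4407958984375), 88.34965515136719)
wheel [ 0.60104749 -0.16127139] 313 179.32137512187992 ((603.5467529296875, -163.16098022460938), (27.82680892944336, 117.95782470703125), 89.99288177490234)
scene ((601.6552734375, 18.154464721679688), (383.7213439941406, 108.71150207519531), 88.77684783935547) 3395
knob [0.60585803 0.16064466] 183 157.816660074317 ((605.9024047851562, 161.0301055908203), (18.496170043945312, 53.17494201660156), 67.85588836669922)
wheel [ 0.59623557 -0.0343214 ] 342 178.286251381709 ((596.6978759765625, -39.40937805175781), (122.1312484741211, 43.48591232299805), 1.5855268239974976)
wheel [ 0.60671678 -0.15735695] 278 179.0330503303648 ((605.4617309570312, -157.53199768066406), (30.699363708496094, 117.61990356445312), 87.973388671875)
```

View pics/knob1.png

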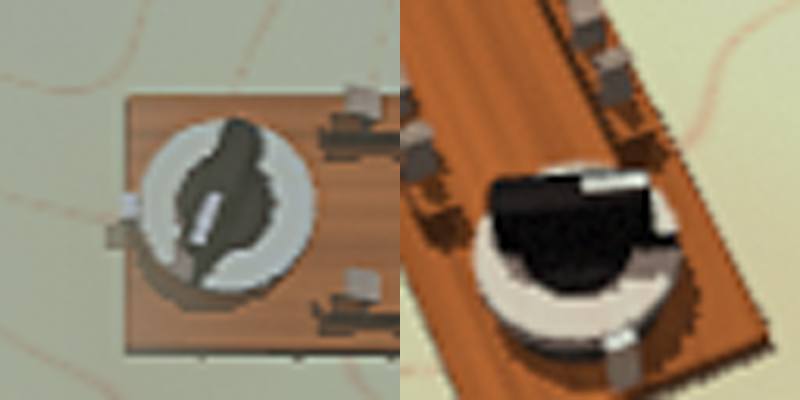

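```bash
cat > goal.py <<'E'
from h import *
import sys
RO=np.array([.600,-.036]); RY=np.radians(-1.15)
def rk(x,y): c,s=np.cos(RY),np.sin(RY); return RO+[c*x-s*y,s*x+c*y]
def goal(x,y,z,yawy=None):
    st=telemetry.sense(); r=R.from_quat(st['tool_rot']); M=r.as_matrix()
    d=M.T@(np.array([x,y,z])-st['tcp_pos'])/.04
    yy=np.degrees(np.arctan2(M[1,1],M[0,1])); print('t',round(st['t'],1),'tcp',st['tcp_pos'].round(4),'yawy',yy.round(2),'tilt',M[:,2].round(4),'F',st['force'].round(1),'T',st['ft_torque'].round(3),'gap',round(st['finger_gap'],3),'gf',st['gripper_force'],'q',st['q'].round(2))
    print('shift first (units, tool):',d.round(3))
    if yawy is not None:
        t=(yy-yawy+180)%360-180
        M2=R.from_euler('z',-t,degrees=True).as_matrix()@M
        print('turn z deg',t.round(2),'units',(t/90).round(4),'; shift after turn:',(M2.T@(np.array([x,y,z])-st['tcp_pos'])/.04).round(3))
if __name__=='__main__': goal(*map(float,sys.argv[1:]))
E
python3 goal.py .604 .159 .23 67.5
python3 - <<'E'
from meas import *
# tub in top
s=cam('top'); P=cloud(s)
m=(P[...,2]>.045)&(P[...,2]<.075)&(abs(P[...,0]-.48)<.2)&(abs(P[...,1]+.4)<.16)&(s['image'].max(-1)<110)
n,l,st,c=cv2.connectedComponentsWithStats(m.astype(np.uint8))
i=1+st[1:,4].argmax(); v,u=np.where(l==i); X=plane(s,u,v,.06)[:,:2]; print(cv2.minAreaRect((X*1000).astype(np.float32)),len(u))
m=(P[...,2]>-.005)&(P[...,2]<.02)&(P[...,0]>.3)&(P[...,0]<.6)&(P[...,1]<-.3)&(P[...,1]>-.5)&(s['image'].max(-1)<145)
n,l,st,c=cv2.connectedComponentsWithStats(m.astype(np.uint8)); i=1+st[1:,4].argmax(); v,u=np.where(l==i); X=plane(s,u,v,.005)[:,:2]; print(cv2.minAreaRect((X*1000).astype(np.float32)),len(u))
# servers with handle masks
for n in('top','scene'):
    s=cam(n); P=cloud(s); h=cv2.cvtColor(s['image'],cv2.COLOR_RGB2HSV)
    print(n); 
    for a,b in((.53,.33),(.416,.154),(.424,-.151)):
        k=(abs(P[...,0]-a)<.075)&(abs(P[...,1]-b)<.04)&(P[...,2]>.009)&(h[...,1]>60)&(h[...,0]<20)&(h[...,2]<150)
        comps(s,k,.016)
E
```

```text
t 0.3 tcp [ 0.2387 -0.5774  0.2311] yawy -67.55 tilt [-1.e-04  5.e-04 -1.e+00] F [ 0.2  0.2 -0.1] T [ 0.013  0.01  -0.01 ] gap 0.999 gf 0.0 q [-1.36  0.53  1.43  0.    1.18 -0.18]
shift first (units, tool): [ 15.472 -13.528   0.035]
turn z deg -135.05 units -1.5006 ; shift after turn: [-1.3930e+00  2.0505e+01  1.6000e-02]
((455.28350830078125, -307.77471923828125), (53.516448974609375, 229.79373168945312), 86.2313232421875) 181
((466.7881164550781, -402.32366943359375), (227.13327026367188, 152.6396942138672), 8.272419929504395) 4744
top
px [210.2 203.9] n 230 ctr [0.5255 0.3298] rect [530.6 327.9] [116.   15.5] ang -178.9 z [0.013 0.02  0.025]
px [279.  244.7] n 284 ctr [0.4153 0.1536] rect [415.7 153.6] [117.8  16.3] ang -175.0 z [0.013 0.02  0.025]
px [396.6 238.7] n 338 ctr [ 0.4245 -0.1505] rect [ 424.4 -150.5] [ 20.2 119.9] ang 173.7 z [0.012 0.019 0.025]
scene
px [327.9 371.7] n 589 ctr [0.5343 0.3307] rect [536.  330.8] [ 22.6 127.2] ang -179.6 z [0.011 0.018 0.022]
px [336.9 289. ] n 425 ctr [0.4174 0.1568] rect [415.5 157. ] [125.8  24.2] ang -175.0 z [0.011 0.019 0.023]
px [298.2 182.5] n 126 ctr [ 0.338  -0.2182] rect [ 337.3 -221.3] [110.3  17.3] ang 65.1 z [0.013 0.05  0.086]
px [280.  207.9] n 305 ctr [ 0.4266 -0.1478] rect [ 424.4 -146. ] [ 29.2 124.8] ang 174.2 z [0.01  0.018 0.022]
```

```bash
for i in 1 2 3 4; do python3 -m crank '.774 -.676 0 0 0 0;.774 -.676 0 0 0 0;.774 -.676 0 0 0 0;.774 -.676 0 0 0 0;.774 -.676 0 0 0 0' 1 60 | tail -c 300; done
for i in 1 2 3 4; do python3 -m crank '0 0 0 0 0 -.075;0 0 0 0 0 -.075;0 0 0 0 0 -.075;0 0 0 0 0 -.075;0 0 0 0 0 -.075' >/dev/null; done
python3 goal.py .604 .159 .12 67.5
python3 - <<'E'
from h import *
a=cam('top')['image'];b=cam('scene')['image']
save(np.hstack([cv2.resize(a,(400,300)),cv2.resize(b,(400,300))]),'both1.png')
E
```

```text
t: 1.0
tcp_pos: [0.3306, -0.3922, 0.2315]
tool_rot: [0.981, 0.194, 0.0, 0.0]
force: [0.1, -0.3, 0.0]
finger_gap: 1.006
gripper_force: 0.0
t: 1.5
tcp_pos: [0.4222, -0.2081, 0.2316]
tool_rot: [0.981, 0.195, 0.0, 0.0]
force: [1.0, 0.0, 0.5]
finger_gap: 1.002
gripper_force: 0.0
t: 2.0
tcp_pos: [0.5137, -0.0238, 0.2316]
tool_rot: [0.981, 0.195, 0.0, 0.0]
force: [1.0, 0.1, 0.2]
finger_gap: 0.998
gripper_force: 0.0
t: 2.5
tcp_pos: [0.6051, 0.1604, 0.2314]
tool_rot: [0.981, 0.195, 0.0, 0.0]
force: [1.6, 0.4, 0.1]
finger_gap: 1.0
gripper_force: 0.0
t 4.5 tcp [0.6045 0.1586 0.2314] yawy 67.73 tilt [ 1.e-04  0.e+00 -1.e+00] F [-0.2 -0.1  0.5] T [-0.016  0.021 -0.015] gap 1.002 gf 0.0 q [ 0.08  0.53  1.43 -0.    1.18 -1.1 ]
shift first (units, tool): [0.014 0.004 2.784]
turn z deg 0.23 units 0.0025 ; shift after turn: [0.014 0.004 2.784]
```

View pics/both1.png

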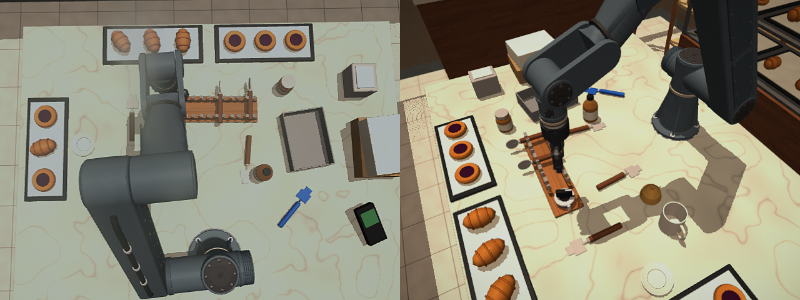

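```bash
python3 -m crank '0 0 .76 0 0 0;0 0 .76 0 0 0;0 0 .76 0 0 0;0 0 .76 0 0 0;0 0 .76 0 0 0' 0.3 60
python3 -m crank '0 0 .19 0 0 0;0 0 .19 0 0 0;0 0 .19 0 0 0;0 0 .19 0 0 0;0 0 0 0 0 0' 
python3 -m crank '0 0 0 0 0 0;0 0 0 0 0 0;0 0 0 0 0 0;0 0 0 0 0 0;0 0 0 0 0 0' -1 60
python3 -m crank '0 0 0 0 0 0;0 0 0 0 0 0;0 0 0 0 0 0;0 0 0 0 0 0;0 0 0 0 0 0' -1 60
python3 goal.py .604 .159 .049 67.5
```

```text
t: 5.1
tcp_pos: [0.6047, 0.1587, 0.0784]
tool_rot: [0.197, 0.98, 0.0, 0.0]
force: [0.5, -1.0, -0.9]
finger_gap: 0.65
gripper_force: 0.0
t: 5.6
tcp_pos: [0.6043, 0.1586, 0.0488]
tool_rot: [0.196, 0.981, -0.0, -0.0]
force: [-0.3, 0.8, 0.1]
finger_gap: 0.65
gripper_force: 0.0
t: 6.1
tcp_pos: [0.6046, 0.1582, 0.0497]
tool_rot: [0.195, 0.981, -0.0, 0.0]
force: [-2.1, -3.0, 5.3]
finger_gap: 0.181
gripper_force: 58.9
t: 6.6
tcp_pos: [0.6046, 0.1582, 0.0497]
tool_rot: [0.195, 0.981, -0.0, 0.0]
force: [-1.5, -3.1, 7.0]
finger_gap: 0.18
gripper_force: 58.9
t 6.6 tcp [0.6046 0.1582 0.0497] yawy 67.46 tilt [ 5.e-04 -6.e-04 -1.e+00] F [-1.5 -3.1  7. ] T [-0.414  0.234  0.013] gap 0.18 gf 58.93747687339783 q [ 0.08  0.77  1.56 -0.    0.82 -1.1 ]
shift first (units, tool): [0.022 0.012 0.018]
turn z deg -0.04 units -0.0004 ; shift after turn: [0.022 0.012 0.018]
```

```bash
python3 -m crank '0 0 -.05 0 0 .06;0 0 0 0 0 .06;0 0 0 0 0 .06;0 0 0 0 0 .06;0 0 0 0 0 .06' >/dev/null; python3 goal.py .604 .159 .049 
python3 -m crank '0 0 0 0 0 .06;0 0 0 0 0 .06;0 0 0 0 0 .06;0 0 0 0 0 .06;0 0 0 0 0 .06' >/dev/null; python3 goal.py .604 .159 .049
```

```text
t 7.1 tcp [0.6048 0.1584 0.0499] yawy 40.24 tilt [ 6.e-04 -2.e-04 -1.e+00] F [ 1.8 -1.3 -5. ] T [-0.261 -0.316  0.107] gap 0.178 gf 59.99679386615753 q [ 0.08  0.77  1.56 -0.    0.82 -0.62]
shift first (units, tool): [ 0.024 -0.006  0.023]
t 7.6 tcp [0.6051 0.1586 0.0499] yawy 13.24 tilt [ 0.0014 -0.     -1.    ] F [ 2.6 -1.3 -5.4] T [-0.149 -0.389  0.121] gap 0.173 gf 59.92859601974487 q [ 0.08  0.77  1.56 -0.    0.82 -0.15]
shift first (units, tool): [ 0.017 -0.025  0.022]
```

```bash
for i in 1 2; do python3 -m crank '0 0 0 0 0 .02;0 0 0 0 0 .02;0 0 0 0 0 .02;0 0 0 0 0 .02;0 0 0 0 0 0' >/dev/null; python3 goal.py .604 .159 .049|head -1; done
python3 -m crank '0 0 0 0 0 .01;0 0 0 0 0 .01;0 0 0 0 0 .01;0 0 0 0 0 0;0 0 0 0 0 0' >/dev/null; python3 goal.py .604 .159 .049|head -1
```

```text
t 8.1 tcp [0.6052 0.1585 0.0499] yawy 6.22 tilt [ 1.4e-03  1.0e-04 -1.0e+00] F [ 3.1 -1.  -7.9] T [-0.225 -0.558 -0.125] gap 0.175 gf 59.600640535354614 q [ 0.08  0.77  1.56  0.    0.82 -0.03]
t 8.6 tcp [0.6053 0.1586 0.05  ] yawy -0.94 tilt [ 1.6e-03  1.0e-04 -1.0e+00] F [  4.8  -1.1 -10. ] T [-0.264 -0.811 -0.077] gap 0.181 gf 59.21609938144684 q [ 0.08  0.77  1.56 -0.    0.82  0.09]
t 9.1 tcp [0.6053 0.1585 0.05  ] yawy -3.58 tilt [ 1.7e-03 -3.0e-04 -1.0e+00] F [  5.6  -1.  -12.4] T [-0.235 -0.98   0.303] gap 0.177 gf 58.92562687397003 q [ 0.08  0.77  1.56 -0.    0.82  0.14]
```

```bash
for i in 1 2; do python3 -m crank '0 0 0 0 0 .01;0 0 0 0 0 .01;0 0 0 0 0 .01;0 0 0 0 0 .01;0 0 0 0 0 .01' >/dev/null; python3 goal.py .604 .159 .049|head -1|cut -c1-170; done
python3 -m crank '0 0 0 0 0 .01;0 0 0 0 0 .01;0 0 0 0 0 0;0 0 0 0 0 0;0 0 0 0 0 0' >/dev/null; python3 goal.py .604 .159 .049|head -1
```

```text
t 9.6 tcp [0.6053 0.1585 0.05  ] yawy -8.08 tilt [ 1.8e-03 -4.0e-04 -1.0e+00] F [  5.4  -1.8 -12.5] T [-0.186 -1.047  0.414] gap 0.18 gf 59.032936692237854 q [ 0.08  0.77
t 10.1 tcp [0.6054 0.1585 0.05  ] yawy -12.58 tilt [ 1.9e-03 -5.0e-04 -1.0e+00] F [  6.3  -0.7 -12.8] T [-0.225 -1.009  0.35 ] gap 0.176 gf 59.02046084403992 q [ 0.08  0.
t 10.6 tcp [0.6054 0.1585 0.05  ] yawy -14.38 tilt [ 1.9e-03 -3.0e-04 -1.0e+00] F [  5.7  -1.3 -12.7] T [-0.254 -1.051  0.224] gap 0.173 gf 58.914515376091 q [ 0.08  0.77  1.56 -0.    0.82  0.33]
```

```bash
python3 -m crank '0 0 0 0 0 .01;0 0 0 0 0 .01;0 0 0 0 0 .01;0 0 0 0 0 0;0 0 0 0 0 0' >/dev/null; python3 goal.py .604 .159 .049|head -1
python3 -m crank '0 0 0 0 0 0;0 0 0 0 0 0;0 0 0 0 0 0;0 0 0 0 0 0;0 0 0 0 0 0' 0.2 60 >/dev/null
python3 -m crank '0 0 -.3 0 0 0;0 0 -.8 0 0 0;0 0 -1 0 0 0;0 0 -1 0 0 0;0 0 -1 0 0 0'
python3 -m crank '0 1 0 0 0 .09;0 1 0 0 0 .09;0 1 0 0 0 .09;0 1 0 0 0 .09;0 1 0 0 0 .09'
python3 -m crank '0 1 0 0 0 .09;0 1 0 0 0 .09;0 1 0 0 0 .09;0 .5 0 0 0 .08;0 0 0 0 0 0'
python3 goal.py .6005 -.036 .20 -91.15
python3 - <<'E'
from rack import *
o=[]
for n in('top','scene'):
    s=rack(n); c=proj(s,[.604,.159,.07])[0].astype(int); d=25
    o.append(cv2.resize(s['image'][c[1]-d:c[1]+d,c[0]-d:c[0]+d],(400,400),interpolation=cv2.INTER_CUBIC))
save(np.hstack(o),'knob2.png')
E
```

```text
t 11.1 tcp [0.6054 0.1585 0.05  ] yawy -17.08 tilt [ 1.9e-03 -4.0e-04 -1.0e+00] F [  5.5  -1.8 -12.5] T [-0.22  -0.996  0.259] gap 0.173 gf 58.90828728675842 q [ 0.08  0.77  1.56 -0.    0.82  0.38]
t: 12.1
tcp_pos: [0.6042, 0.1586, 0.2174]
tool_rot: [0.805, 0.594, 0.0, 0.0]
force: [1.6, -0.2, 0.0]
finger_gap: 0.602
gripper_force: 0.0
t: 12.6
tcp_pos: [0.7694, 0.0507, 0.216]
tool_rot: [0.961, 0.276, 0.001, -0.0]
force: [0.8, 0.4, 0.5]
finger_gap: 0.598
gripper_force: 0.0
t: 13.1
tcp_pos: [0.82, -0.0821, 0.2152]
tool_rot: [1.0, 0.005, 0.0, 0.001]
force: [-0.1, -0.2, 0.3]
finger_gap: 0.6
gripper_force: 0.0
t 13.1 tcp [ 0.82   -0.0821  0.2152] yawy -89.42 tilt [ 4.0e-04 -1.2e-03 -1.0e+00] F [-0.1 -0.2  0.3] T [-0.013  0.017  0.   ] gap 0.6 gf 0.0 q [-0.23  0.84  0.83 -0.    1.47  1.33]
shift first (units, tool): [-5.475 -1.208  0.377]
turn z deg 1.73 units 0.0192 ; shift after turn: [-5.509 -1.043  0.377]
top ((580.9414672851562, -177.93722534179688), (39.340179443359375, 89.19097137451172), 87.5831298828125) 185
wheel [nan nan] 0 nan ((0.0, 0.0), (0.0, 0.0), 0.0)
wheel [ 0.5834472  -0.1
[... 474 characters left out ...]
45807647705078), (41.20817947387695, 119.3228530883789), 89.78511047363281)
  avg = a.mean(axis, **keepdims_kw)
  ret = um.true_divide(
rack.py:17: RuntimeWarning: Degrees of freedom <= 0 for slice
  v,u=np.where(k); X=plane(s,u,v,.053)[:,:2]; e=np.linalg.eigh(np.cov(X.T))[1][:,1]; print('wheel',X.mean(0),len(u),np.degrees(np.arctan2(e[1],e[0])),cv2.minAreaRect((X*1000).astype(np.float32)))
  c *= np.true_divide(1, fact)
  c *= np.true_divide(1, fact)
rack.py:17: RuntimeWarning: Mean of empty slice.
  v,u=np.where(k); X=plane(s,u,v,.053)[:,:2]; e=np.linalg.eigh(np.cov(X.T))[1][:,1]; print('wheel',X.mean(0),len(u),np.degrees(np.arctan2(e[1],e[0])),cv2.minAreaRect((X*1000).astype(np.float32)))
```

View pics/knob2.png

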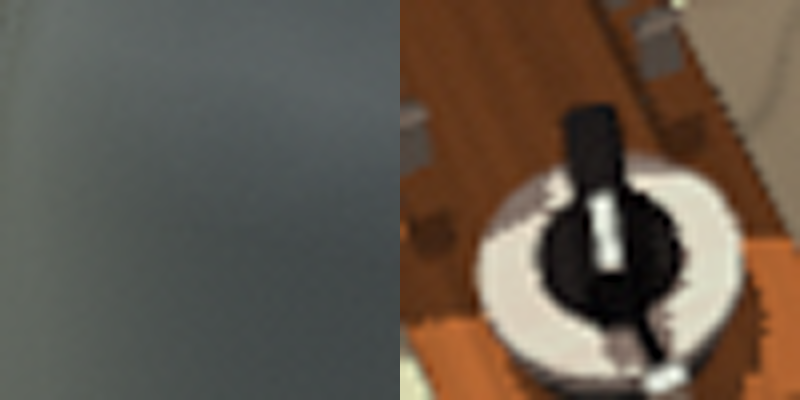

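```bash
python3 -m crank '0 0 0 0 0 .0192;-.787 -.149 0 0 0 0;-.787 -.149 0 0 0 0;-.787 -.149 0 0 0 0;-.787 -.149 0 0 0 0' 0.2 80 >/dev/null
python3 -m crank '-.787 -.149 0 0 0 0;-.787 -.149 0 0 0 0;-.787 -.149 0 0 0 0;0 0 0 0 0 0;0 0 0 0 0 0' >/dev/null
python3 goal.py .600 -.036 .026 -91.15
```

```text
t 14.2 tcp [ 0.5999 -0.0305  0.216 ] yawy -90.66 tilt [ 1.6e-03  2.0e-04 -1.0e+00] F [ 0.5  0.2 -0.5] T [-0.027 -0.019  0.042] gap 0.596 gf 0.0 q [-0.24  0.51  1.51  0.    1.12  1.35]
shift first (units, tool): [-0.005  0.139  4.751]
turn z deg 0.49 units 0.0054 ; shift after turn: [-3.000e-03  1.390e-01  4.751e+00]
```

```bash
python3 -m crank '0 .139 .8 0 0 .0054;0 0 .9 0 0 0;0 0 .9 0 0 0;0 0 .9 0 0 0;0 0 .4 0 0 0' >/dev/null
python3 goal.py .600 -.036 .026 -91.15
python3 -m crank '0 0 .3 0 0 0;0 0 .25 0 0 0;0 0 .2 0 0 0;0 0 .1 0 0 0;0 0 0 0 0 0'
python3 -m crank '0 0 0 0 0 0;0 0 0 0 0 0;0 0 0 0 0 0;0 0 0 0 0 0;0 0 0 0 0 0' -1 80
python3 goal.py .600 -.036 .026 -91.15
```

```text
t 14.7 tcp [ 0.6    -0.0372  0.0557] yawy -91.25 tilt [-0.003  0.001 -1.   ] F [-0.1  0.6 -0.4] T [-0.016  0.038  0.006] gap 0.598 gf 0.0 q [-0.25  0.74  1.62  0.    0.79  1.34]
shift first (units, tool): [ 0.002 -0.028  0.743]
turn z deg -0.1 units -0.0012 ; shift after turn: [ 0.002 -0.028  0.743]
t: 15.2
tcp_pos: [0.6004, -0.0381, 0.025]
tool_rot: [1.0, -0.012, 0.0, 0.0]
force: [0.4, 0.6, -0.0]
finger_gap: 0.6
gripper_force: 0.0
t: 15.7
tcp_pos: [0.6007, -0.0381, 0.0259]
tool_rot: [1.0, -0.012, 0.001, 0.0]
force: [-0.5, 1.1, 5.6]
finger_gap: 0.231
gripper_force: 78.2
t 15.7 tcp [ 0.6007 -0.0381  0.0259] yawy -91.37 tilt [ 1.5e-03 -3.0e-04 -1.0e+00] F [-0.5  1.1  5.6] T [ 0.133  0.108 -0.012] gap 0.231 gf 78.20043683052063 q [-0.25  0.78  1.63  0.    0.73  1.35]
shift first (units, tool): [-0.02  -0.052 -0.003]
turn z deg -0.22 units -0.0024 ; shift after turn: [-0.02  -0.052 -0.003]
```

```bash
python3 -m crank '0 0 -.1 0 0 0;0 0 -.1 0 0 0;0 0 -.1 0 0 0;0 0 -.2 0 0 0;0 0 -.3 0 0 0'
python3 -m crank '0 0 -.8 0 0 0;0 0 -.9 0 0 0;0 0 -.9 0 0 0;0 0 -.9 0 0 0;0 0 -.2 0 0 0'
python3 goal.py .467 -.37 .2 -81.7
```

```text
t: 16.2
tcp_pos: [0.6001, -0.0384, 0.0583]
tool_rot: [1.0, -0.012, -0.0, 0.0]
force: [0.4, -0.0, -0.6]
finger_gap: 0.233
gripper_force: 80.7
t: 16.7
tcp_pos: [0.6034, -0.0393, 0.2125]
tool_rot: [1.0, -0.012, 0.006, 0.002]
force: [0.6, 0.0, -1.1]
finger_gap: 0.231
gripper_force: 80.7
t 16.7 tcp [ 0.6034 -0.0393  0.2125] yawy -91.36 tilt [ 0.0128 -0.004  -0.9999] F [ 0.6  0.  -1.1] T [0.015 0.011 0.011] gap 0.231 gf 80.6810188293457 q [-0.25  0.52  1.52 -0.    1.1   1.35]
shift first (units, tool): [-3.217  8.345  0.301]
turn z deg -9.66 units -0.1074 ; shift after turn: [-4.572  7.687  0.281]
```

```bash
python3 -m crank '0 0 0 0 0 -.0537;0 0 0 0 0 -.0537;0 0 0 0 0 0;-.62 .9 0 0 0 0;-.62 .9 0 0 0 0' >/dev/null
python3 -m crank '-.62 .9 0 0 0 0;-.62 .9 0 0 0 0;-.62 .9 0 0 0 0;-.62 .9 0 0 0 0;-.62 .9 0 0 0 0' >/dev/null
python3 goal.py .4384 -.3718 .1 -81.7
```

```text
t 17.7 tcp [ 0.4636 -0.314   0.2053] yawy -81.82 tilt [ 1.e-04 -4.e-04 -1.e+00] F [ 0.4 -0.1 -0.7] T [ 0.001 -0.026  0.03 ] gap 0.227 gf 80.68509936332703 q [-0.79  0.47  1.63 -0.    1.04  0.63]
shift first (units, tool): [-0.828  1.339  2.632]
turn z deg -0.12 units -0.0014 ; shift after turn: [-0.831  1.338  2.632]
```

Run:
```python
from h import *
s=cam('top'); b=cam('scene')
save(np.hstack([s['image'][150:400,300:620],b['image'][70:320,100:420]]),'tub1.png')
```

```text
(no output)
```

View pics/tub1.png

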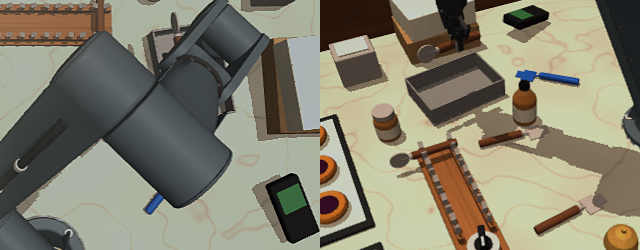

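```bash
python3 -m crank '-.415 .67 0 0 0 0;-.415 .67 0 0 0 0;0 0 0 0 0 0;0 0 .7 0 0 0;0 0 .8 0 0 0' >/dev/null
python3 -m crank '0 0 .8 0 0 0;0 0 .8 0 0 0;0 0 .7 0 0 0;0 0 .4 0 0 0;0 0 .2 0 0 0'
python3 goal.py .4384 -.3718 .022 -81.7
```

```text
t: 18.8
tcp_pos: [0.4394, -0.3684, 0.0273]
tool_rot: [0.997, 0.072, -0.001, -0.002]
force: [-0.5, -0.3, -0.2]
finger_gap: 0.233
gripper_force: 80.7
t 18.8 tcp [ 0.4394 -0.3684  0.0273] yawy -81.71 tilt [-0.0021  0.0029 -1.    ] F [-0.5 -0.3 -0.2] T [ 0.04  -0.005 -0.053] gap 0.233 gf 80.68695187568665 q [-0.89  0.76  1.7   0.    0.69  0.53]
shift first (units, tool): [-0.037  0.082  0.133]
turn z deg -0.01 units -0.0002 ; shift after turn: [-0.037  0.082  0.133]
```

```bash
python3 -m crank '0 .08 .1 0 0 0;0 0 0 0 0 0;0 0 0 0 0 0;0 0 0 0 0 0;0 0 0 0 0 0' >/dev/null
python3 -m crank '0 0 0 0 0 0;0 0 0 0 0 0;0 0 0 0 0 0;0 0 0 0 0 0;0 0 0 0 0 0' -0.1 80
python3 -m crank '0 0 -.6 0 0 0;0 0 -.9 0 0 0;0 0 -1 0 0 0;0 0 -1 0 0 0;0 0 -1 0 0 0' 0.2 80
python3 goal.py .5975 -.160 .2 -91.15
```

```text
t: 19.8
tcp_pos: [0.4401, -0.3735, 0.0249]
tool_rot: [0.997, 0.072, 0.0, 0.0]
force: [-0.1, -0.9, 0.3]
finger_gap: 0.451
gripper_force: 0.0
t: 20.3
tcp_pos: [0.4398, -0.3731, 0.2064]
tool_rot: [0.997, 0.072, -0.0, -0.0]
force: [1.3, -0.9, -0.2]
finger_gap: 0.596
gripper_force: 0.0
t 20.3 tcp [ 0.4398 -0.3731  0.2064] yawy -81.7 tilt [-3.e-04  4.e-04 -1.e+00] F [ 1.3 -0.9 -0.2] T [-0.057  0.039 -0.025] gap 0.596 gf 0.0 q [-0.9   0.49  1.58  0.    1.07  0.53]
shift first (units, tool): [ 4.669 -4.704  0.161]
turn z deg 9.45 units 0.105 ; shift after turn: [ 3.834 -5.406  0.161]
```

```bash
python3 -m crank '0 0 0 0 0 .0525;0 0 0 0 0 .0525;0 0 0 0 0 0;.64 -.9 0 0 0 0;.64 -.9 0 0 0 0' >/dev/null
python3 -m crank '.64 -.9 0 0 0 0;.64 -.9 0 0 0 0;.64 -.9 0 0 0 0;.64 -.9 0 0 0 0;0 0 0 0 0 0' >/dev/null
python3 goal.py .5975 -.161 .026 -91.15
```

```text
t 21.3 tcp [ 0.6005 -0.1557  0.2043] yawy -90.7 tilt [ 0.001   0.0019 -1.    ] F [-0.8 -0.2 -0.2] T [ 0.033 -0.03   0.018] gap 0.598 gf 0.0 q [-0.43  0.55  1.47  0.    1.12  1.15]
shift first (units, tool): [-0.077  0.141  4.458]
turn z deg 0.45 units 0.005 ; shift after turn: [-0.076  0.142  4.458]
```

```bash
python3 -m crank '-.076 .142 .5 0 0 .004;0 0 .9 0 0 0;0 0 .9 0 0 0;0 0 .9 0 0 0;0 0 .5 0 0 0' >/dev/null
python3 goal.py .5975 -.161 .026 -91.15
python3 -m crank '0 0 .3 0 0 0;0 0 .25 0 0 0;0 0 .15 0 0 0;0 0 .05 0 0 0;0 0 0 0 0 0'
python3 -m crank '0 0 0 0 0 0;0 0 0 0 0 0;0 0 0 0 0 0;0 0 0 0 0 0;0 0 0 0 0 0' -1 80
python3 goal.py .5975 -.161 .026 -91.15
python3 -m crank '0 0 -.1 0 0 0;0 0 -.1 0 0 0;0 0 -.1 0 0 0;0 0 -.2 0 0 0;0 0 -.3 0 0 0'
python3 -m crank '0 0 -.8 0 0 0;0 0 -.9 0 0 0;0 0 -.9 0 0 0;0 0 -.9 0 0 0;0 0 -.2 0 0 0'
python3 goal.py .438 -.441 .2 -81.7
```

```text
t 21.8 tcp [ 0.5924 -0.166   0.0535] yawy -91.44 tilt [-0.0053  0.0023 -1.    ] F [-1.4  0.5  0.5] T [0.019 0.028 0.042] gap 0.595 gf 0.0 q [-0.45  0.75  1.58 -0.    0.81  1.14]
shift first (units, tool): [ 0.129 -0.127  0.686]
turn z deg -0.29 units -0.0033 ; shift after turn: [ 0.13  -0.126  0.686]
t: 22.3
tcp_pos: [0.5953, -0.1665, 0.0275]
tool_rot: [1.0, -0.013, 0.001, 0.0]
force: [-0.0, -0.5, -0.1]
finger_gap: 0.6
gripper_force: 0.0
t: 22.8
tcp_pos: [0.5955, -0.1633, 0.0286]
tool_rot: [1.0, -0.014, 0.001, -0.002]
force: [1.6, 8.4, 7.2]
finger_gap: 0.23
gripper_force: 77.9
t 22.8 tcp [ 0.5955 -0.1633  0.0286] yawy -91.59 tilt [ 0.0013  0.0037 -1.    ] F [1.6 8.4 7.2] T [ 1.439 -0.13  -0.053] gap 0.23 gf 77.91816115379333 q [-0.45  0.79  1.59  0.01  0.76  1.14]
shift first (units, tool): [ 0.05  -0.058  0.066]
turn z deg -0.44 units -0.0049 ; shift after turn: [ 0.05  -0.058  0.066]
t: 23.3
tcp_pos: [0.5936, -0.1648, 0.0581]
tool_rot: [1.0, -0.013, -0.002, -0.001]
force: [0.2, -0.5, -0.5]
finger_gap: 0.229
gripper_force: 80.9
t: 23.8
tcp_pos: [0.5979, -0.1681, 0.2133]
tool_rot: [1.0, -0.013, 0.005, 0.003]
force: [0.2, -0.0, -0.8]
finger_gap: 0.226
gripper_force: 80.9
t 23.8 tcp [ 0.5979 -0.1681  0.2133] yawy -91.52 tilt [ 0.0109 -0.0059 -0.9999] F [ 0.2 -0.  -0.8] T [-0.083  0.024  0.015] gap 0.226 gf 80.90510129928589 q [-0.45  0.54  1.47 -0.    1.12  1.14]
shift first (units, tool): [-3.819  6.925  0.329]
turn z deg -9.82 units -0.1091 ; shift after turn: [-4.944  6.173  0.312]
```

```bash
python3 -m crank '0 0 0 0 0 -.0545;0 0 0 0 0 -.0545;0 0 0 0 0 0;-.63 .77 0 0 0 0;-.63 .77 0 0 0 0' >/dev/null
python3 -m crank '-.63 .77 0 0 0 0;-.63 .77 0 0 0 0;-.63 .77 0 0 0 0;-.63 .77 0 0 0 0;-.63 .77 0 0 0 0' >/dev/null
python3 -m crank '-.63 .77 0 0 0 0;0 0 0 0 0 0;0 0 0 0 0 0;0 0 0 0 0 0;0 0 0 0 0 0' >/dev/null
python3 goal.py .434 -.441 .024 -81.7
```

```text
t 25.3 tcp [ 0.4315 -0.4378  0.2067] yawy -81.63 tilt [-3.e-04  8.e-04 -1.e+00] F [-0.6  0.2 -1.2] T [-0.014 -0.005 -0.046] gap 0.23 gf 80.88260650634766 q [-0.97  0.54  1.48  0.    1.12  0.45]
shift first (units, tool): [0.05  0.093 4.568]
turn z deg 0.07 units 0.0008 ; shift after turn: [0.05  0.093 4.568]
```

```bash
python3 -m crank '.05 .09 .5 0 0 0;0 0 .9 0 0 0;0 0 .9 0 0 0;0 0 .9 0 0 0;0 0 .6 0 0 0' >/dev/null
python3 -m crank '0 0 .4 0 0 0;0 0 .2 0 0 0;0 0 .1 0 0 0;0 0 .05 0 0 0;0 0 0 0 0 0'
python3 -m crank '0 0 0 0 0 0;0 0 0 0 0 0;0 0 0 0 0 0;0 0 0 0 0 0;0 0 0 0 0 0' -0.1 80
python3 -m crank '0 0 -.6 0 0 0;0 0 -.9 0 0 0;0 0 -1 0 0 0;0 0 -1 0 0 0;0 0 -1 0 0 0' 0.2 80 
python3 goal.py .4245 -.149 .2 -96.2
python3 - <<'E'
from meas import *
for n in('top','scene'):
    s=cam(n); P=cloud(s); h=cv2.cvtColor(s['image'],cv2.COLOR_RGB2HSV); print(n)
    k=(P[...,0]>.3)&(P[...,0]<.75)&(abs(P[...,1])<.48)&(P[...,2]>.009)&(P[...,2]<.03)&(h[...,1]>60)&(h[...,0]<20)&(h[...,2]<150)
    k&=~((abs(P[...,0]-.6)<.08)&(P[...,1]<.2)&(P[...,1]>-.25))
    comps(s,k,.016,120)
    if n=='scene': save(np.hstack([s['image'][70:320,100:420]]),'tub2.png')
E
```

```text
t: 26.3
tcp_pos: [0.4339, -0.443, 0.0258]
tool_rot: [0.997, 0.072, 0.0, 0.001]
force: [0.8, -0.3, -1.2]
finger_gap: 0.231
gripper_force: 80.9
t: 26.8
tcp_pos: [0.4335, -0.4426, 0.0251]
tool_rot: [0.997, 0.072, 0.0, 0.0]
force: [-1.6, 1.7, -0.1]
finger_gap: 0.453
gripper_force: 0.2
t: 27.3
tcp_pos: [0.4333, -0.4424, 0.2065]
tool_rot: [0.997, 0.072, -0.0, 0.0]
force: [-0.0, -0.8, -0.0]
finger_gap: 0.6
gripper_force: 0.0
t 27.3 tcp [ 0.4333 -0.4424  0.2065] yawy -81.7 tilt [-0.e+00 -2.e-04 -1.e+00] F [-0.  -0.8 -0. ] T [-0.005  0.003 -0.023] gap 0.6 gf 0.0 q [-0.98  0.55  1.47 -0.    1.12  0.45]
shift first (units, tool): [ 0.841 -7.29   0.16 ]
turn z deg 14.5 units 0.1611 ; shift after turn: [-1.01  -7.268  0.16 ]
top
px [210.2 204. ] n 221 ctr [0.5253 0.33  ] rect [530.6 327.9] [116.   15.4] ang -179.2 z [0.014 0.02  0.025]
px [397.4 225.7] n 146 ctr [ 0.4582 -0.1537] rect [ 454.7 -153.9] [20. 59.] ang 169.8 z [0.012 0.019 0.024]
px [279.  244.7] n 287 ctr [0.4155 0.1536] rect [415.8 153.6] [118.2  17.9] ang -175.3 z [0.014 0.02  0.025]
scene
px [239.  146.7] n 191 ctr [ 0.43   -0.4464] rect [ 439.1 -450.8] [120.5  36.3] ang -170.3 z [0.014 0.025 0.029]
px [249.8 158.6] n 191 ctr [ 0.4216 -0.3784] rect [ 430.1 -380.9] [122.3  32. ] ang -169.8 z [0.016 0.025 0.029]
px [170.1 205.6] n 133 ctr [ 0.6905 -0.2901] rect [ 692. -291.] [38.1 64.6] ang 171.0 z [0.01  0.019 0.029]
px [280.  207.9] n 306 ctr [ 0.4266 -0.1479] rect [ 425.7 -146.3] [ 29.  122.3] ang 174.0 z [0.01  0.018 0.022]
px [336.7 289.2] n 430 ctr [0.4181 0.1569] rect [416.6 156.8] [124.6  23.6] ang -174.6 z [0.011 0.018 0.022]
px [397.7 318.4] n 241 ctr [0.3348 0.2884] rect [331.6 284.1] [47.5 74.8] ang 127.1 z [0.01  0.019 0.028]
px [430.5 369.7] n 202 ctr [0.3426 0.4232] rect [339.5 420.9] [35.3 83.4] ang 126.5 z [0.01  0.021 0.028]
px [327.7 371.8] n 590 ctr [0.5347 0.3307] rect [536.  330.8] [ 22.6 127.2] ang -179.6 z [0.012 0.018 0.022]
```

View pics/tub2.png

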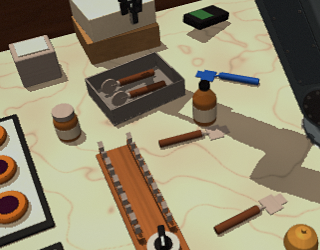

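```bash
python3 -m crank '0 0 0 0 0 .08;0 0 0 0 0 .08;0 0 0 0 0 0;-.126 -.9 0 0 0 0;-.126 -.9 0 0 0 0' >/dev/null
python3 -m crank '-.126 -.9 0 0 0 0;-.126 -.9 0 0 0 0;-.126 -.9 0 0 0 0;-.126 -.9 0 0 0 0;-.126 -.9 0 0 0 0' >/dev/null
python3 -m crank '-.126 -.9 0 0 0 0;0 0 0 0 0 0;0 0 0 0 0 0;0 0 0 0 0 0;0 0 0 0 0 0' >/dev/null
python3 goal.py .4245 -.149 .05 -96.2
python3 - <<'E'
from meas import *
for n in('top','scene'):
    s=cam(n); P=cloud(s); h=cv2.cvtColor(s['image'],cv2.COLOR_RGB2HSV); print(n)
    k=(P[...,0]>.3)&(P[...,0]<.5)&(abs(P[...,1]+.15)<.08)&(P[...,2]>.009)&(P[...,2]<.03)&(h[...,1]>60)&(h[...,0]<20)&(h[...,2]<150)
    comps(s,k,.016,60)
E
```

```text
t 28.9 tcp [ 0.4244 -0.1531  0.2049] yawy -96.14 tilt [ 6.e-04 -6.e-04 -1.e+00] F [ 0.2 -0.9 -0.1] T [-0.013 -0.03  -0.045] gap 0.603 gf 0.0 q [-0.59  0.34  1.88 -0.    0.92  1.08]
shift first (units, tool): [-0.012 -0.104  3.872]
turn z deg 0.06 units 0.0006 ; shift after turn: [-0.012 -0.104  3.872]
top
scene
px [304.5 190.4] n 116 ctr [ 0.3368 -0.1804] rect [ 333.5 -182.4] [37.9 61.7] ang 162.6 z [0.01  0.02  0.029]
px [279.9 207.9] n 307 ctr [ 0.4269 -0.1479] rect [ 425.9 -147.6] [ 26.9 123. ] ang 174.0 z [0.01  0.018 0.023]
```

```bash
python3 -m crank '0 -.1 .3 0 0 0;0 0 .9 0 0 0;0 0 .9 0 0 0;0 0 .9 0 0 0;0 0 .6 0 0 0' >/dev/null
python3 -m crank '0 0 .5 0 0 0;0 0 .3 0 0 0;0 0 .2 0 0 0;0 0 .1 0 0 0;0 0 0 0 0 0'
python3 goal.py .4245 -.149 .003 -96.2
```

```text
t: 30.0
tcp_pos: [0.4245, -0.1481, 0.0167]
tool_rot: [0.999, -0.053, -0.0, -0.0]
force: [0.9, -0.2, 0.0]
finger_gap: 0.603
gripper_force: 0.0
t 30.0 tcp [ 0.4245 -0.1481  0.0167] yawy -96.12 tilt [-1.e-04  1.e-04 -1.e+00] F [ 0.9 -0.2  0. ] T [-0.013  0.011 -0.021] gap 0.603 gf 0.0 q [-0.59  0.71  2.02  0.    0.41  1.09]
shift first (units, tool): [0.003 0.022 0.343]
turn z deg 0.08 units 0.0008 ; shift after turn: [0.003 0.022 0.343]
```

```bash
python3 -m crank '0 .02 .15 0 0 0;0 0 .1 0 0 0;0 0 .08 0 0 0;0 0 0 0 0 0;0 0 0 0 0 0'
python3 -m crank '0 0 0 0 0 0;0 0 0 0 0 0;0 0 0 0 0 0;0 0 0 0 0 0;0 0 0 0 0 0' -1 60
python3 goal.py .4245 -.149 .003 -96.2
python3 -m crank '0 0 -.2 0 0 0;0 0 -.5 0 0 0;0 0 -.9 0 0 0;0 0 -1 0 0 0;0 0 -1 0 0 0' -1 60
python3 goal.py .600 -.037 .12 -91.15
```

```text
t: 30.5
tcp_pos: [0.4243, -0.1485, 0.0037]
tool_rot: [0.999, -0.053, -0.0, -0.0]
force: [-0.7, 0.1, -0.5]
finger_gap: 0.602
gripper_force: 0.0
t: 31.0
tcp_pos: [0.4245, -0.1487, 0.0041]
tool_rot: [0.999, -0.053, 0.0, 0.0]
force: [-0.6, 0.3, 5.7]
finger_gap: 0.233
gripper_force: 58.6
t 31.0 tcp [ 0.4245 -0.1487  0.0041] yawy -96.07 tilt [ 6.e-04 -5.e-04 -1.e+00] F [-0.6  0.3  5.7] T [-0.02   0.052  0.111] gap 0.233 gf 58.56240749359131 q [-0.59  0.74  2.02 -0.    0.38  1.09]
shift first (units, tool): [0.001 0.007 0.028]
turn z deg 0.13 units 0.0014 ; shift after turn: [0.001 0.007 0.028]
t: 31.5
tcp_pos: [0.4236, -0.1481, 0.1491]
tool_rot: [0.999, -0.053, -0.001, -0.0]
force: [0.5, -0.4, -1.6]
finger_gap: 0.232
gripper_force: 58.8
t 31.5 tcp [ 0.4236 -0.1481  0.1491] yawy -96.12 tilt [-0.0012  0.001  -1.    ] F [ 0.5 -0.4 -1.6] T [-0.02  -0.    -0.017] gap 0.232 gf 58.81767511367798 q [-0.59  0.43  1.95  0.    0.76  1.09]
shift first (units, tool): [ 4.09  -3.231  0.725]
turn z deg -4.97 units -0.0552 ; shift after turn: [ 4.355 -2.865  0.724]
```

```bash
python3 -m crank '0 0 0 0 0 -.0552;0 0 0 0 0 0;.87 .05 0 0 0 0;.87 .05 0 0 0 0;.87 .05 0 0 0 0' >/dev/null
python3 -m crank '.87 .05 0 0 0 0;.87 .05 0 0 0 0;0 0 0 0 0 0;0 0 0 0 0 0;0 0 0 0 0 0' >/dev/null
python3 goal.py .5975 -.161 .07 -91.15
python3 - <<'E'
from h import *
s=cam('top'); b=cam('scene')
save(np.hstack([cv2.resize(s['image'][110:260,230:450],None,fx=1.8,fy=1.8),cv2.resize(b['image'][150:300,130:350],None,fx=1.8,fy=1.8)]),'hold1.png')
E
```

```text
t 32.5 tcp [ 0.596  -0.1612  0.1463] yawy -91.19 tilt [-0.0042  0.0019 -1.    ] F [0.4 0.4 0.2] T [-0.011  0.006  0.043] gap 0.229 gf 58.82386565208435 q [-0.44  0.62  1.53 -0.    1.    1.15]
shift first (units, tool): [ 0.046 -0.003  1.907]
turn z deg -0.04 units -0.0004 ; shift after turn: [ 0.046 -0.003  1.907]
```

View pics/hold1.png

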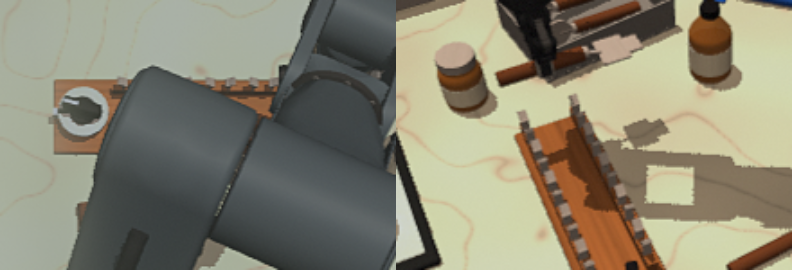

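```bash
python3 -m crank '.04 0 .4 0 0 0;0 0 .7 0 0 0;0 0 .5 0 0 0;0 0 .2 0 0 0;0 0 0 0 0 0' >/dev/null
python3 goal.py .5975 -.161 .07 -91.15
cat > held.py <<'E'
from h import *
import sys
y0,z0=float(sys.argv[1]),float(sys.argv[2])
s=cam('scene'); P=cloud(s); h=cv2.cvtColor(s['image'],cv2.COLOR_RGB2HSV)
k=(abs(P[...,0]-.6)<.12)&(abs(P[...,1]-y0)<.025)&(P[...,2]>z0-.015)&(P[...,2]<z0+.02)&(h[...,1]>90)&(h[...,0]<20)
n,l,st,c=cv2.connectedComponentsWithStats(k.astype(np.uint8)); X=P[k]
print('n',len(X),'x range',np.percentile(X[:,0],[1,99]).round(4),'mean',X.mean(0).round(4))
for b in np.arange(.52,.68,.02):
    q=X[(X[:,0]>=b)&(X[:,0]<b+.02)]
    if len(q)>8: print(round(b+.01,2),'ztop',np.percentile(q[:,2],90).round(4),'y',np.median(q[:,1]).round(4),len(q))
E
python3 held.py -.161 .083
```

```text
t 33.1 tcp [ 0.5983 -0.1617  0.0747] yawy -91.16 tilt [-0.0028  0.0013 -1.    ] F [ 0.6  0.2 -0.8] T [ 0.039 -0.024 -0.019] gap 0.229 gf 58.82397472858429 q [-0.44  0.72  1.56 -0.    0.86  1.15]
shift first (units, tool): [-0.02  -0.017  0.118]
turn z deg -0.01 units -0.0002 ; shift after turn: [-0.02  -0.017  0.118]
n 291 x range [0.5413 0.6582] mean [ 0.6032 -0.1568  0.0873]
0.55 ztop 0.0925 y -0.1548 56
0.57 ztop 0.0916 y -0.1555 56
0.61 ztop 0.0931 y -0.1561 37
0.63 ztop 0.0924 y -0.1568 67
0.65 ztop 0.0916 y -0.1567 64
```

```bash
python3 -m crank '0 0 .2 0 0 0;0 0 .2 0 0 0;0 0 .15 0 0 0;0 0 .1 0 0 0;0 0 0 0 0 0'
python3 -m crank '0 0 .1 0 0 0;0 0 .1 0 0 0;0 0 .05 0 0 0;0 0 .05 0 0 0;0 0 0 0 0 0'
python3 -m crank '0 0 .05 0 0 0;0 0 .05 0 0 0;0 0 0 0 0 0;0 0 0 0 0 0;0 0 0 0 0 0'
python3 held.py -.161 .047
```

```text
t: 33.65
tcp_pos: [0.6004, -0.1619, 0.05]
tool_rot: [1.0, -0.011, 0.001, -0.0]
force: [1.7, 1.2, 1.6]
finger_gap: 0.229
gripper_force: 59.1
t: 34.15
tcp_pos: [0.5993, -0.1616, 0.0381]
tool_rot: [1.0, -0.01, -0.001, -0.0]
force: [-0.5, 2.6, 5.5]
finger_gap: 0.232
gripper_force: 59.6
t: 34.65
tcp_pos: [0.5993, -0.1616, 0.0378]
tool_rot: [1.0, -0.009, -0.0, -0.0]
force: [-6.7, 3.8, 26.4]
finger_gap: 0.23
gripper_force: 61.9
n 261 x range [0.5429 0.6589] mean [ 0.6045 -0.1569  0.0495]
0.55 ztop 0.0548 y -0.1576 41
0.57 ztop 0.055 y -0.1539 58
0.59 ztop 0.0505 y -0.1526 12
0.61 ztop 0.0548 y -0.1549 39
0.63 ztop 0.0561 y -0.1579 44
0.65 ztop 0.0549 y -0.1567 66
```

```bash
python3 -m crank '0 0 -.08 0 0 0;0 0 0 0 0 0;0 0 0 0 0 0;0 0 0 0 0 0;0 0 0 0 0 0' -0.15 60
python3 -m crank '0 0 -.4 0 0 0;0 0 -.8 0 0 0;0 0 -.9 0 0 0;0 0 -1 0 0 0;0 0 -.9 0 0 0' >/dev/null
python3 -m crank '-.8 -.6 0 0 0 0;-.8 -.6 0 0 0 0;-.8 -.6 0 0 0 0;0 0 0 0 0 0;0 0 0 0 0 0' 0.2 60 >/dev/null
python3 held.py -.161 .047
cat > srv.py <<'E'
from meas import *
for n in('top','scene'):
    s=cam(n); P=cloud(s); h=cv2.cvtColor(s['image'],cv2.COLOR_RGB2HSV); print(n)
    k=(P[...,0]>.3)&(P[...,0]<.75)&(P[...,1]>.03)&(P[...,1]<.45)&(P[...,2]>.009)&(P[...,2]<.03)&(h[...,1]>60)&(h[...,0]<20)&(h[...,2]<150)
    k&=~((abs(P[...,0]-.6)<.075)&(P[...,1]<.21))
    comps(s,k,.016,120)
E
python3 srv.py; python3 goal.py .4165 .155 .05 -84.8
```

```text
t: 35.2
tcp_pos: [0.5993, -0.1621, 0.0362]
tool_rot: [1.0, -0.01, -0.001, -0.0]
force: [-0.4, -1.0, -0.6]
finger_gap: 0.427
gripper_force: 0.0
n 350 x range [0.5432 0.6589] mean [ 0.6021 -0.1567  0.0501]
0.55 ztop 0.0555 y -0.156 42
0.57 ztop 0.0558 y -0.1547 62
0.59 ztop 0.0553 y -0.1548 66
0.61 ztop 0.0548 y -0.1553 67
0.63 ztop 0.0552 y -0.1598 42
0.65 ztop 0.0563 y -0.1559 71
top
px [210.3 204.4] n 228 ctr [0.5241 0.3297] rect [530.6 327.9] [116.   15.5] ang -178.6 z [0.014 0.02  0.025]
scene
px [337.1 288.9] n 433 ctr [0.4169 0.1567] rect [413.9 156.7] [130.1  24.1] ang -174.7 z [0.011 0.019 0.023]
px [397.9 318.4] n 249 ctr [0.3342 0.2887] rect [331.2 284.5] [45.  74.6] ang 127.3 z [0.01  0.019 0.028]
px [429.6 369.4] n 193 ctr [0.3437 0.4218] rect [341.1 418.9] [33.5 75.6] ang 127.9 z [0.01  0.02  0.028]
px [328.2 371.5] n 583 ctr [0.5334 0.3307] rect [532.8 330.9] [ 22.8 120.8] ang 179.9 z [0.012 0.019 0.023]
t 36.4 tcp [ 0.5067 -0.0892  0.1976] yawy -91.15 tilt [ 0.0026 -0.0012 -1.    ] F [ 0.1  0.4 -0. ] T [-0.041  0.016 -0.029] gap 0.6 gf 0.0 q [-0.39  0.43  1.75 -0.    0.97  1.2 ]
shift first (units, tool): [-2.388 -6.062  3.678]
turn z deg -6.35 units -0.0706 ; shift after turn: [-1.703 -6.288  3.679]
```

```bash
python3 -m crank '0 0 0 0 0 -.0706;0 0 0 0 0 0;-.243 -.9 0 0 0 0;-.243 -.9 0 0 0 0;-.243 -.9 0 0 0 0' >/dev/null
python3 -m crank '-.243 -.9 0 0 0 0;-.243 -.9 0 0 0 0;-.243 -.9 0 0 0 0;-.243 -.9 0 0 0 0;0 0 0 0 0 0' >/dev/null
python3 -m crank '0 0 .3 0 0 0;0 0 .7 0 0 0;0 0 .9 0 0 0;0 0 .6 0 0 0;0 0 0 0 0 0' >/dev/null
python3 goal.py .416 .155 .003 -84.8; python3 srv.py
```

```text
t 37.9 tcp [0.4136 0.1556 0.0944] yawy -84.93 tilt [-5.9e-03 -8.0e-04 -1.0e+00] F [0.1 0.9 0. ] T [ 0.035 -0.05   0.01 ] gap 0.6 gf 0.0 q [ 0.11  0.54  2.   -0.    0.61  1.59]
shift first (units, tool): [0.073 0.02  2.286]
turn z deg -0.13 units -0.0015 ; shift after turn: [0.073 0.02  2.286]
top
px [210.5 204.3] n 247 ctr [0.5245 0.3291] rect [530.6 327.8] [116.   15.5] ang -178.4 z [0.014 0.019 0.025]
scene
px [336.8 289.1] n 418 ctr [0.4177 0.1567] rect [415.8 156.6] [126.3  23.6] ang -174.8 z [0.011 0.019 0.023]
px [397.6 317.4] n 294 ctr [0.3335 0.2862] rect [330.  281.5] [50.3 77. ] ang 123.6 z [0.01  0.02  0.029]
px [429.1 368.9] n 191 ctr [0.3441 0.4205] rect [341.1 416.5] [35.1 76.2] ang 125.7 z [0.01  0.021 0.029]
px [327.9 371.7] n 591 ctr [0.5342 0.3308] rect [535.5 330.8] [ 22.6 126.3] ang -179.7 z [0.012 0.018 0.022]
```

```bash
python3 -m crank '.03 .01 .4 0 0 0;0 0 .7 0 0 0;0 0 .6 0 0 0;0 0 .2 0 0 0;0 0 0 0 0 0' >/dev/null
python3 -m crank '0 0 .2 0 0 0;0 0 .1 0 0 0;0 0 .05 0 0 0;0 0 0 0 0 0;0 0 0 0 0 0'
python3 goal.py .416 .155 .003 -84.8|tail -2
```

```text
t: 38.95
tcp_pos: [0.4158, 0.1563, 0.0071]
tool_rot: [0.999, 0.046, 0.0, -0.0]
force: [0.2, 0.2, -0.1]
finger_gap: 0.595
gripper_force: 0.0
shift first (units, tool): [0.003 0.034 0.103]
turn z deg 0.02 units 0.0003 ; shift after turn: [0.003 0.034 0.103]
```

```bash
python3 -m crank '0 .03 .05 0 0 0;0 0 .04 0 0 0;0 0 0 0 0 0;0 0 0 0 0 0;0 0 0 0 0 0'
python3 -m crank '0 0 0 0 0 0;0 0 0 0 0 0;0 0 0 0 0 0;0 0 0 0 0 0;0 0 0 0 0 0' -1 60
python3 -m crank '0 0 -.2 0 0 0;0 0 -.5 0 0 0;0 0 -.9 0 0 0;0 0 -1 0 0 0;0 0 -1 0 0 0' -1 60
python3 goal.py .600 -.037 .15 -91.15
```

```text
t: 39.45
tcp_pos: [0.4157, 0.1551, 0.0033]
tool_rot: [0.999, 0.046, -0.0, 0.0]
force: [-0.2, -0.1, -0.2]
finger_gap: 0.599
gripper_force: 0.0
t: 39.95
tcp_pos: [0.4157, 0.1551, 0.0036]
tool_rot: [0.999, 0.046, 0.0, 0.0]
force: [0.0, -1.9, 4.9]
finger_gap: 0.228
gripper_force: 58.6
t: 40.45
tcp_pos: [0.415, 0.155, 0.1487]
tool_rot: [0.999, 0.045, -0.001, 0.0]
force: [0.9, -0.2, -0.8]
finger_gap: 0.234
gripper_force: 58.8
t 40.5 tcp [0.415  0.155  0.1487] yawy -84.79 tilt [-1.4e-03 -1.0e-04 -1.0e+00] F [ 0.9 -0.2 -0.8] T [ 0.005 -0.038 -0.062] gap 0.234 gf 58.81756603717804 q [0.1  0.43 1.96 0.   0.76 1.58]
shift first (units, tool): [ 4.169  5.201 -0.039]
turn z deg 6.36 units 0.0707 ; shift after turn: [ 4.72   4.707 -0.04 ]
```

```bash
python3 -m crank '0 0 0 0 0 .0707;0 0 0 0 0 0;.787 .785 0 0 0 0;.787 .785 0 0 0 0;.787 .785 0 0 0 0' >/dev/null
python3 -m crank '.787 .785 0 0 0 0;.787 .785 0 0 0 0;.787 .785 0 0 0 0;0 0 0 0 0 0;0 0 0 0 0 0' >/dev/null
python3 -m crank '0 0 .4 0 0 0;0 0 .7 0 0 0;0 0 .5 0 0 0;0 0 .2 0 0 0;0 0 0 0 0 0' >/dev/null
python3 goal.py .600 -.037 .075 -91.15;  python3 held.py -.037 .083
```

```text
t 42.0 tcp [ 0.5986 -0.0356  0.0737] yawy -91.04 tilt [-0.005   0.0014 -1.    ] F [ 0.6 -0.4 -0.5] T [-0.071 -0.021  0.023] gap 0.234 gf 58.95153880119324 q [-0.25  0.71  1.61  0.    0.83  1.34]
shift first (units, tool): [ 0.036  0.034 -0.033]
turn z deg 0.11 units 0.0012 ; shift after turn: [ 0.036  0.034 -0.033]
n 362 x range [0.541  0.6598] mean [ 0.6054 -0.0307  0.0863]
0.55 ztop 0.091 y -0.0295 68
0.57 ztop 0.092 y -0.0281 60
0.59 ztop 0.0875 y -0.0228 11
0.61 ztop 0.0927 y -0.0294 59
0.63 ztop 0.0916 y -0.0301 78
0.65 ztop 0.0909 y -0.0313 85
```

```bash
python3 -m crank '0 .03 .2 0 0 0;0 0 .2 0 0 0;0 0 .15 0 0 0;0 0 .1 0 0 0;0 0 0 0 0 0'
python3 -m crank '0 0 .1 0 0 0;0 0 .1 0 0 0;0 0 .05 0 0 0;0 0 .03 0 0 0;0 0 0 0 0 0'
python3 -m crank '0 0 .05 0 0 0;0 0 .04 0 0 0;0 0 0 0 0 0;0 0 0 0 0 0;0 0 0 0 0 0'
python3 held.py -.037 .047
```

```text
t: 42.5
tcp_pos: [0.6016, -0.038, 0.0497]
tool_rot: [1.0, -0.01, 0.001, -0.0]
force: [1.4, 2.7, 1.5]
finger_gap: 0.234
gripper_force: 59.2
t: 43.0
tcp_pos: [0.6003, -0.0379, 0.0377]
tool_rot: [1.0, -0.01, -0.001, -0.0]
force: [0.8, 2.8, -0.9]
finger_gap: 0.232
gripper_force: 59.1
t: 43.5
tcp_pos: [0.6004, -0.0379, 0.0374]
tool_rot: [1.0, -0.01, -0.0, -0.0]
force: [-5.2, 3.3, 19.0]
finger_gap: 0.23
gripper_force: 61.2
n 312 x range [0.5431 0.6599] mean [ 0.6059 -0.0337  0.0502]
0.55 ztop 0.0559 y -0.0336 53
0.57 ztop 0.0561 y -0.0307 60
0.59 ztop 0.0477 y -0.0272 10
0.61 ztop 0.0553 y -0.0321 50
0.63 ztop 0.0554 y -0.0342 55
0.65 ztop 0.057 y -0.0338 81
```

```bash
python3 -m crank '0 0 -.08 0 0 0;0 0 0 0 0 0;0 0 0 0 0 0;0 0 0 0 0 0;0 0 0 0 0 0' -0.15 60 >/dev/null
python3 -m crank '0 0 -.4 0 0 0;0 0 -.8 0 0 0;0 0 -.9 0 0 0;0 0 -1 0 0 0;0 0 -.9 0 0 0' >/dev/null
python3 -m crank '-.4 -1 0 0 0 0;-.4 -1 0 0 0 0;-.4 -1 0 0 0 0;0 0 0 0 0 0;0 0 0 0 0 0' 0.2 60 >/dev/null
python3 held.py -.037 .047|head -1; python3 held.py -.161 .047|head -1
python3 srv.py; python3 goal.py .5325 .3295 .05 -90
```

```text
n 423 x range [0.5432 0.6598] mean [ 0.6026 -0.0336  0.0503]
n 345 x range [0.5427 0.6587] mean [ 0.6018 -0.1569  0.05  ]
top
px [210.5 203.7] n 254 ctr [0.5259 0.3291] rect [530.6 327.8] [116.   15.5] ang -178.4 z [0.014 0.019 0.024]
scene
px [397.4 317.6] n 266 ctr [0.3341 0.2864] rect [330.9 281.9] [48.9 75.9] ang 122.8 z [0.01  0.019 0.029]
px [429.4 369.1] n 200 ctr [0.3437 0.4209] rect [340.8 415.7] [38.2 77.1] ang 126.2 z [0.01  0.021 0.029]
px [327.8 371.7] n 587 ctr [0.5343 0.3308] rect [536.  330.9] [ 22.9 127.2] ang -179.8 z [0.011 0.019 0.022]
t 45.2 tcp [0.556  0.0815 0.1976] yawy -91.23 tilt [ 4.e-04 -3.e-04 -1.e+00] F [ 0.4 -1.  -0.1] T [-0.019  0.009 -0.016] gap 0.603 gf 0.0 q [-0.05  0.49  1.63 -0.    1.03  1.54]
shift first (units, tool): [-0.721 -6.187  3.688]
turn z deg -1.23 units -0.0137 ; shift after turn: [-0.588 -6.201  3.688]
```

```bash
python3 -m crank '0 0 0 0 0 -.018;0 0 0 0 0 0;-.085 -.886 0 0 0 0;-.085 -.886 0 0 0 0;-.085 -.886 0 0 0 0' >/dev/null
python3 -m crank '-.085 -.886 0 0 0 0;-.085 -.886 0 0 0 0;-.085 -.886 0 0 0 0;-.085 -.886 0 0 0 0;0 0 0 0 0 0' >/dev/null
python3 -m crank '0 0 .3 0 0 0;0 0 .7 0 0 0;0 0 .9 0 0 0;0 0 .6 0 0 0;0 0 0 0 0 0' >/dev/null
python3 goal.py .532 .3295 .003 -89.6; python3 srv.py
```

```text
t 46.8 tcp [0.5265 0.3275 0.0932] yawy -89.64 tilt [-0.0092 -0.0041 -0.9999] F [-1.5 -1.5  0.1] T [-0.019 -0.007  0.011] gap 0.602 gf 0.0 q [ 0.38  0.7   1.55 -0.    0.91  1.94]
shift first (units, tool): [ 0.158 -0.059  2.253]
turn z deg -0.04 units -0.0005 ; shift after turn: [ 0.158 -0.059  2.253]
top
scene
px [397.9 318.6] n 237 ctr [0.3346 0.2891] rect [331.6 284.1] [44.9 76.2] ang 127.7 z [0.01  0.019 0.028]
px [428.3 368.5] n 191 ctr [0.3451 0.4189] rect [342.  415.9] [35.9 78.1] ang 124.2 z [0.01  0.02  0.029]
px [324.5 373.9] n 500 ctr [0.5428 0.332 ] rect [537.7 330.8] [ 22.7 129. ] ang 177.5 z [0.011 0.018 0.022]
```

```bash
python3 -m crank '0 -.03 .4 0 0 0;0 0 .7 0 0 0;0 0 .6 0 0 0;0 0 .2 0 0 0;0 0 0 0 0 0' >/dev/null
python3 -m crank '0 0 .2 0 0 0;0 0 .08 0 0 0;0 0 0 0 0 0;0 0 0 0 0 0;0 0 0 0 0 0' >/dev/null
python3 goal.py .532 .3295 .003 -89.6
```

```text
t 47.9 tcp [0.5296 0.3319 0.011 ] yawy -89.52 tilt [ 8.e-04  3.e-04 -1.e+00] F [-0.5  0.3 -0.8] T [-0.006  0.013 -0.033] gap 0.599 gf 0.0 q [ 0.38  0.83  1.57 -0.    0.75  1.94]
shift first (units, tool): [0.059 0.061 0.2  ]
turn z deg 0.08 units 0.0009 ; shift after turn: [0.059 0.061 0.2  ]
```

```bash
python3 -m crank '.06 .06 .12 0 0 0;0 0 .07 0 0 0;0 0 0 0 0 0;0 0 0 0 0 0;0 0 0 0 0 0'
python3 -m crank '0 0 0 0 0 0;0 0 0 0 0 0;0 0 0 0 0 0;0 0 0 0 0 0;0 0 0 0 0 0' -1 60
python3 -m crank '0 0 -.2 0 0 0;0 0 -.5 0 0 0;0 0 -.9 0 0 0;0 0 -1 0 0 0;0 0 -1 0 0 0' -1 60
python3 goal.py .6012 .025 .15 -91.15
```

```text
t: 48.35
tcp_pos: [0.5317, 0.3294, 0.0029]
tool_rot: [1.0, 0.004, -0.0, 0.0]
force: [0.1, 0.9, -0.3]
finger_gap: 0.598
gripper_force: 0.0
t: 48.85
tcp_pos: [0.5319, 0.3295, 0.0033]
tool_rot: [1.0, 0.004, 0.0, -0.0]
force: [-0.2, -0.3, 2.7]
finger_gap: 0.231
gripper_force: 58.8
t: 49.35
tcp_pos: [0.5311, 0.3291, 0.148]
tool_rot: [1.0, 0.004, -0.001, 0.0]
force: [0.8, 0.1, 0.2]
finger_gap: 0.229
gripper_force: 58.7
t 49.4 tcp [0.5311 0.3291 0.148 ] yawy -89.52 tilt [-1.4e-03 -6.0e-04 -1.0e+00] F [0.8 0.1 0.2] T [ 0.007 -0.015 -0.007] gap 0.229 gf 58.68902027606964 q [ 0.38  0.63  1.51 -0.    1.01  1.94]
shift first (units, tool): [ 1.688  7.617 -0.048]
turn z deg 1.63 units 0.0181 ; shift after turn: [ 1.904  7.566 -0.048]
```

```bash
python3 -m crank '0 0 0 0 0 .0181;.212 .841 0 0 0 0;.212 .841 0 0 0 0;.212 .841 0 0 0 0;.212 .841 0 0 0 0' >/dev/null
python3 -m crank '.212 .841 0 0 0 0;.212 .841 0 0 0 0;.212 .841 0 0 0 0;.212 .841 0 0 0 0;.212 .841 0 0 0 0' >/dev/null
python3 -m crank '0 0 .4 0 0 0;0 0 .7 0 0 0;0 0 .5 0 0 0;0 0 .2 0 0 0;0 0 0 0 0 0' >/dev/null
python3 goal.py .6012 .025 .075 -91.15;  python3 held.py .025 .083
```

```text
t 50.9 tcp [0.6006 0.0254 0.0733] yawy -91.16 tilt [-3.8e-03  5.0e-04 -1.0e+00] F [-0.1 -0.5 -0.1] T [ 0.002  0.053 -0.028] gap 0.228 gf 58.81623387336731 q [-0.14  0.71  1.61 -0.    0.83  1.45]
shift first (units, tool): [ 0.014  0.009 -0.043]
turn z deg -0.01 units -0.0001 ; shift after turn: [ 0.014  0.009 -0.043]
n 369 x range [0.5435 0.6602] mean [0.6063 0.0299 0.0862]
0.55 ztop 0.0917 y 0.0313 69
0.57 ztop 0.0911 y 0.0329 63
0.59 ztop 0.0834 y 0.0367 9
0.61 ztop 0.0912 y 0.0316 54
0.63 ztop 0.0911 y 0.0305 86
0.65 ztop 0.0911 y 0.0292 83
```

```bash
python3 -m crank '0 .01 .2 0 0 0;0 0 .2 0 0 0;0 0 .15 0 0 0;0 0 .1 0 0 0;0 0 0 0 0 0'
python3 -m crank '0 0 .1 0 0 0;0 0 .1 0 0 0;0 0 .05 0 0 0;0 0 .03 0 0 0;0 0 0 0 0 0'
python3 -m crank '0 0 .05 0 0 0;0 0 .04 0 0 0;0 0 0 0 0 0;0 0 0 0 0 0;0 0 0 0 0 0'
python3 held.py .025 .047
```

```text
t: 51.4
tcp_pos: [0.6028, 0.0247, 0.0493]
tool_rot: [1.0, -0.01, 0.001, 0.0]
force: [1.5, -0.2, 0.8]
finger_gap: 0.228
gripper_force: 59.1
t: 51.9
tcp_pos: [0.6016, 0.0248, 0.0373]
tool_rot: [1.0, -0.01, -0.001, -0.0]
force: [0.0, 0.2, -1.3]
finger_gap: 0.231
gripper_force: 58.9
t: 52.4
tcp_pos: [0.6017, 0.0248, 0.037]
tool_rot: [1.0, -0.01, 0.0, 0.0]
force: [-4.1, 0.2, 18.7]
finger_gap: 0.23
gripper_force: 61.0
n 324 x range [0.5446 0.6601] mean [0.6077 0.0287 0.0499]
0.55 ztop 0.0554 y 0.0302 53
0.57 ztop 0.0557 y 0.0325 63
0.61 ztop 0.0564 y 0.0306 46
0.63 ztop 0.0554 y 0.0273 65
0.65 ztop 0.0559 y 0.028 86
```

Seated. Release to a small opening (neighbour in clip 3), lift and swing the arm clear for a final look.

```bash
python3 -m crank '0 0 -.07 0 0 0;0 0 0 0 0 0;0 0 0 0 0 0;0 0 0 0 0 0;0 0 0 0 0 0' -0.2 60 
python3 -m crank '0 0 -.4 0 0 0;0 0 -.8 0 0 0;0 0 -.9 0 0 0;0 0 -1 0 0 0;0 0 -.9 0 0 0' >/dev/null
for i in 1 2; do python3 -m crank '-.2 -1 0 0 0 0;-.2 -1 0 0 0 0;-.2 -1 0 0 0 0;-.2 -1 0 0 0 0;-.2 -1 0 0 0 0' >/dev/null; done
python3 -m crank '0 0 0 0 0 0;0 0 0 0 0 0;0 0 0 0 0 0;0 0 0 0 0 0;0 0 0 0 0 0'
for y in .025 -.037 -.161; do python3 held.py $y .047; done
python3 - <<'E'
from h import *
a=cam('top');b=cam('scene')['image']
save(np.hstack([cv2.resize(a['image'][110:350,120:440],(400,300)),cv2.resize(b[100:400,120:520],(400,300))]),'final.png')
b=cv2.resize(b,(800,600)); save(b,'final_s.png')
E
```

```text
t: 52.95
tcp_pos: [0.6017, 0.0248, 0.0364]
tool_rot: [1.0, -0.01, -0.0, -0.0]
force: [-0.7, -0.4, -0.3]
finger_gap: 0.398
gripper_force: 0.0
t: 54.95
tcp_pos: [0.5306, 0.425, 0.1969]
tool_rot: [1.0, -0.011, -0.0, 0.0]
force: [-0.3, -0.2, -0.2]
finger_gap: 0.402
gripper_force: 0.0
n 443 x range [0.5448 0.6602] mean [0.604  0.0284 0.0504]
0.55 ztop 0.0555 y 0.0298 52
0.57 ztop 0.056 y 0.0294 75
0.59 ztop 0.0556 y 0.0313 79
0.61 ztop 0.0555 y 0.0293 81
0.63 ztop 0.0563 y 0.0279 64
0.65 ztop 0.0556 y 0.0276 87
n 416 x range [0.5437 0.6593] mean [ 0.6023 -0.0337  0.0505]
0.55 ztop 0.0552 y -0.0329 52
0.57 ztop 0.056 y -0.0322 75
0.59 ztop 0.0555 y -0.0311 74
0.61 ztop 0.0552 y -0.0323 77
0.63 ztop 0.0559 y -0.0343 56
0.65 ztop 0.0555 y -0.0342 79
n 347 x range [0.5431 0.6589] mean [ 0.6021 -0.1567  0.0501]
0.55 ztop 0.0555 y -0.1572 41
0.57 ztop 0.056 y -0.1545 62
0.59 ztop 0.0558 y -0.1546 64
0.61 ztop 0.055 y -0.1549 68
0.63 ztop 0.0561 y -0.1586 43
0.65 ztop 0.0554 y -0.156 68
```

View pics/final.png

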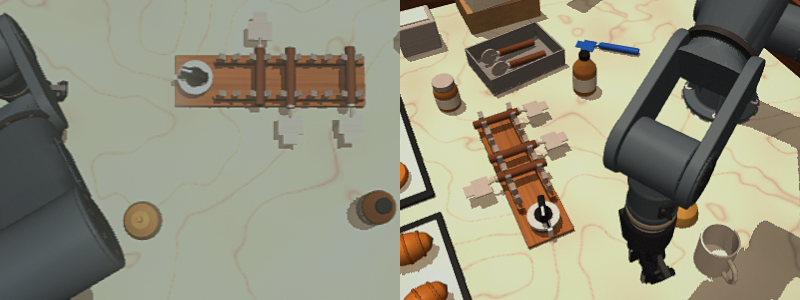

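View pics/final_s.png

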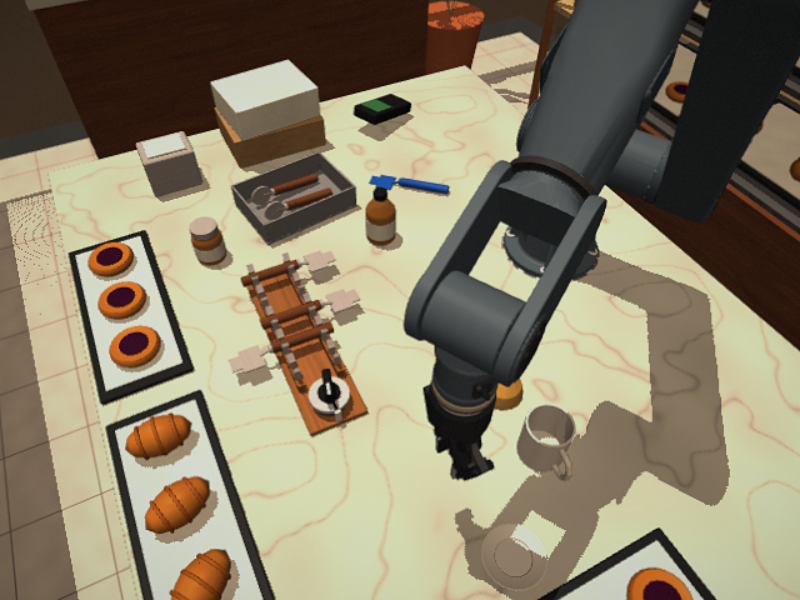

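The final pictures show three servers seated in clips 1, 3 and 4, both wheels in the tub (near (295,190) in the scene view), the pointer at its mark, and everything else where it was.

```bash
python3 -c "
from station import manip
print(manip.sign_off())"
```

```text
the job is handed in; nothing more can be done
None
```

I handed the job in at about 55 s: the knob is at its first click (about 0.27 rad of slip by camera), both used wheels are in the tub, and the three cake servers on the counter are snapped home and centred in clips 1, 3 and 4; no verdict came back.

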